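# Set out the hardware pots and open the red one

### The arm

A 6-joint arm with a two-finger parallel gripper is mounted at the origin on a cart in front of the work surface, level with it; the furniture and walls round the work are solid. World frame = base frame: x ahead of the robot, y to its left, z up, the work surface at z = 0. Lengths are in mm, angles in rad, forces in N, time in s.
With the tool pointing down it reaches from about 350 to 875 mm from the base axis. Payload 4.2 kg.
Tool frame: the origin (TCP) lies on the centre line of the jaws, within the pads' length; the fingertips stand 25 mm ahead of it and the grasp point (between the pads) lies 6 mm ahead of it; z points along the fingers, y is the direction in which the jaws open and shut (so a half turn about z gives the same grasp; the last joint's range is limited). The gripper opens to 85 mm and grips with 20 to 120 N. Pads are 22 mm wide; open, the fingers measure 114 mm over their backs; the gripper's body (76 mm by 85 mm) begins 54 mm behind the grasp point. The pads swing forward as they close: fully open they stand 13 mm farther back than shut.
Start: joints at [1.557, 0.385, 0.008, 0, -1.194, -0.259], TCP at [168.361, 601.875, 256.312] pointing down, gripper open.
Joint ranges: [-3.14, 3.14], [-1.21, 2.06], [-1.07, 1.41], [-3.16, 2.05], [-2.99, -0.16], [-3.1, 3.1]. Speed limits (rad/s): [2.79, 2.79, 3.14, 3.14, 3.14, 3.14].

### API

Orientations are given as a unit quaternion [x, y, z, w].
In Python, from bench import arm gives the robot as it stands.
- The arm moves only by the tool drive_tool, never from a script. Its argument "plan" is a list of rows, each a list of 2 entries, a list of its own where there are three numbers: the shift along the tool's x, y, z in m, then the turn about the tool's z in degrees. A call has 1 to 12 rows; each row shifts and turns the commanded pose from where the row before left it, along the tool's axes as they then stand; what a row does not reach is not made up. A row lasts 1/8 s, in which the tool goes at most 62.5 mm and 10.7 degrees, less where a joint would pass 70% of its speed; a pose out of reach is approached as far as the arm can. A call with a gripper value outside its range is refused whole. "fingers" is the closure, from -1 (fully open) to 1 (shut), so that 0 is half open, set as the call begins (left out, the last holds). The fingers move at their own pace and stop on an object; the grip force is fixed at half the most. Time passes only in rows, so rows that do not move let the fingers close. It gives the time, the measured TCP pose, the force and the opening at its end, in the units of the state.
- arm.read_state(): the state, without advancing time (a new reading comes with each control period).
- arm.get_image(name): name is "scene" or "top" or "wrist"; returns a dict with "image" (384x512x3 uint8, red, green, blue), "K" (3x3 intrinsics, pixels), "R" (3x3) and "t" (3): a world point X has camera coordinates R X + t. Camera axes: x right, y down, z forward; pixel columns grow to the right and rows downward; lengths in mm; the calibration is good to about 2 mm. A picture is of the moment at which its call begins. There is no depth.
- arm.job_done(): hands the job in, once; it reports no verdict.
The state is a dict: "clock": time; "joints": joint angles; "joint_vel": joint speeds; "joint_efforts": joint torques, N m; "position": TCP position; "ee_rot": TCP orientation; "contact_force": force on the tool from outside, world axes, zero at the start; "wrist_torque": the same for the moment, N m; "gripper_width": finger opening in mm.
Only numpy, scipy, OpenCV 4.12 (cv2) and the standard library are available. Lean on these libraries where they do the work, as an engineer would, in place of code of your own. Each camera call takes 0.05 s, during which the arm holds its last target.

### The job

Stand each hexagonal hardware pot in the bench socket of its own colour, red cap to red and green cap to green, pushed in to the bottom. Then, with the socket bracing the pot, unscrew the red cap until its thread lets go, lift it straight off and finish with the gripper still holding it, level and just clear above the open mouth of its pot, both pots upright and fully seated. Leave the other things on the bench where they are.

Things in the scene. Friction and masses are not known exactly. Their poses are not given: they have to be found in the camera images.
- red_pot_mouth (a point): the red-capped pot, white plastic, loose, about 0.24 kg: a hexagon 50 mm across flats (flats square to its x axis and every 60 degrees on) up to 34 mm above its underside, then a round shoulder 49 mm across (at 43 mm) and a round neck. This point: centre of the neck's rim, 66 mm above the underside; z up.
- red_cap_grip (a point): the red ribbed screw cap, 56 mm in diameter, 20 mm high; this point is its centre, half-way up, z up. Screwed on, it is 62 mm above the pot's underside (4 mm below the rim point), and the pot can be carried by it. Once free of the thread the cap must rise 14 mm from there for its lower edge to clear the rim. Fingers may reach 20 mm below this point without meeting the pot.
- green_cap_grip (a point): the green-capped pot, loose, about 0.28 kg: same shape and size as the red one, but its cap never comes off. This point: centre of the cap (56 mm in diameter, 20 mm high), half-way up, 62 mm above the pot's underside; axes are the pot's: z up, hexagon flats square to x and every 60 degrees on.
- red_socket_floor (a point): the red socket, fixed: wooden block 84 mm square with red top plate, 30 mm high, on a steel foot 126 mm long along its y; hexagonal pocket 52.4 mm across flats, flats square to its x axis and every 60 degrees on. This point: centre of the pocket's floor, 8 mm above the bench, 22 mm below the top; the top 4 mm widen to 60 mm as a lead-in. z up.
- green_socket_floor (a point): the green socket, fixed: the same with a green top plate; centre of its pocket's floor, axes likewise.
- red_cap: the red cap's body, 40 g; origin: centre of its lower edge. Right-hand thread with three starts, 12 mm a turn: loosens counterclockwise seen from above, stiff (0.3 to 0.5 N m), free after 62 degrees of turning against the pot; past 100 its lugs meet the next threads. The pot may shift up to 10 degrees in its socket before that braces it, so 84 degrees of turning is about right.
- red_pot: the same red-capped pot; this origin is the centre of its underside
- green_pot: the same green-capped pot; this origin is the centre of its underside
- tape_measure: yellow tape measure, 40x78x62 mm, a bystander behind the work; origin under it
- bolt: dark hexagon bolt, 52 mm long, a bystander behind the work; origin under it
Not all that is in view belongs to the job. What is shaped like the green_pot but orange or pink is not meant.

How it is judged:
By the outcome, as a careful person would: the job done as asked, in the order asked, and still so for the second after the job is handed in, while the arm keeps its last pose, push and grip.
It also fails if it takes over 61 s, if anything falls off the work surface, if the arm or the gripper's body presses on something with over 40 N, if the wrist force passes 120 N, or if a joint passes its speed limit or range.

## Working session

There is one attempt and no reset: what is moved stays moved. The work goes in short steps, Python scripts to look and compute and a tool call to move; the robot and the scene stay as the last step left them, time stands still between calls to the robot, and variables do not carry over. Pictures are saved under pics/ and viewed, and the job is handed in when it is done.

Besides the shell and the picture viewer there is one more tool, called in YAML: its name, and indented under it one key for each argument. drive_tool: Moves the arm, as the interface text tells. Its arguments: {"type":"object","properties":{"plan":{"type":"array"},"fingers":{"type":"number"}},"required":["plan"]}

```bash
mkdir -p pics; ls; cat > h.py <<'E'
import numpy as np, cv2
from bench import arm
def shot(n,tag):
    d=arm.get_image(n); cv2.imwrite(f'pics/{tag}.png',d['image'][:,:,::-1]); 
    np.savez(f'pics/{tag}.npz',**d); return d
def ray(tag,u,v,z):
    d=np.load(f'pics/{tag}.npz'); R,t,K=d['R'],d['t'],d['K']
    c=-R.T@t; r=R.T@np.linalg.solve(K,[u,v,1]); return c+r*(z-c[2])/r[2]
def proj(tag,X):
    d=np.load(f'pics/{tag}.npz'); p=d['K']@(d['R']@np.array(X,float)+d['t']); return p[:2]/p[2]
def crop(tag,u0,v0,u1,v1,s,out):
    i=cv2.imread(f'pics/{tag}.png')[v0:v1,u0:u1]; cv2.imwrite(f'pics/{out}.png',cv2.resize(i,None,fx=s,fy=s,interpolation=cv2.INTER_CUBIC))
E
python3 - <<'E'
from h import *
for n in ['scene','top','wrist']: d=shot(n,n+'0'); print(n,-d['R'].T@d['t'])
s=arm.read_state()
for k in s: print(k,np.round(s[k],3))
E
```

```text
pics
scene [  50.71595051 -591.11683324  778.4847555 ]
top [318.73621461 -20.53179501 984.8931936 ]
wrist [239.44144699 582.76413593 373.38772832]
clock 0.15
joints [ 1.557  0.385  0.007 -0.    -1.194 -0.259]
joint_vel [-0.001 -0.005  0.004  0.002 -0.002  0.   ]
joint_efforts [-0.0000e+00 -3.9268e+01  1.8858e+01  4.1890e+00 -3.0000e-03 -0.0000e+00]
position [168.262 601.52  255.495]
ee_rot [ 0.991 -0.136 -0.     0.001]
contact_force [-0.167  0.694  0.175]
wrist_torque [0.009 0.013 0.047]
gripper_width 85.388
```

View pics/scene0.png

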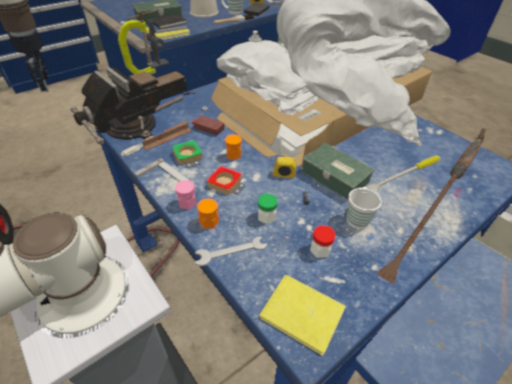

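View pics/top0.png

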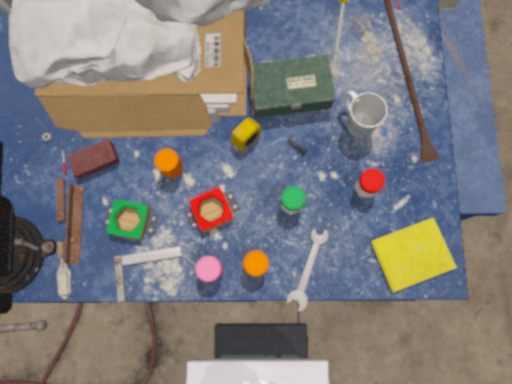

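View pics/wrist0.png

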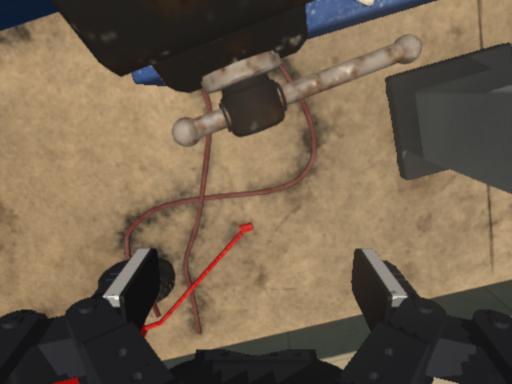

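The top view shows the red cap at about (371,181), the green cap at (293,198), the red socket at (211,210) and the green socket at (128,220). The orange pots at (168,162) and (256,264) and the pink one at (208,269) are decoys. I'll enlarge it to confirm.

```bash
python3 - <<'E'
from h import *
crop('top0',270,150,400,230,6,'c1'); crop('top0',100,180,240,250,5.5,'c2')
crop('scene0',240,180,350,265,7,'c3'); crop('scene0',160,130,260,200,7,'c4')
E
```

```text
(no output)
```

View pics/c1.png

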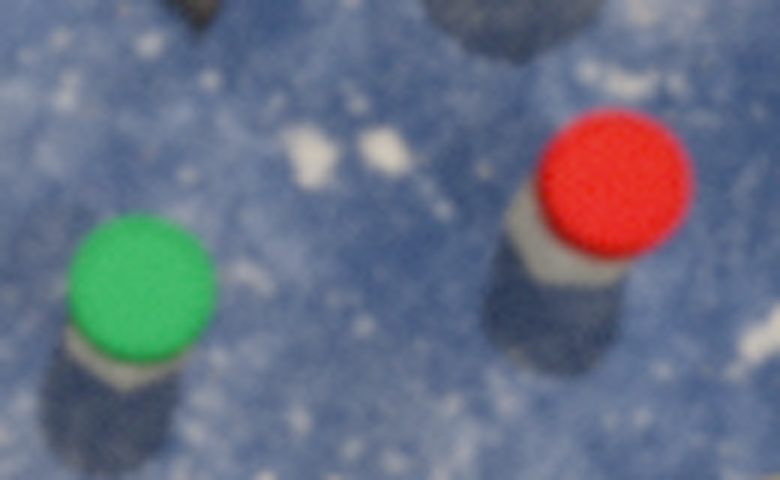

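View pics/c2.png

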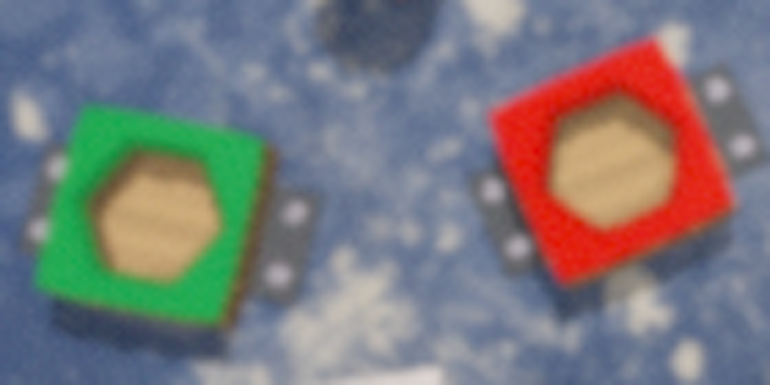

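View pics/c3.png

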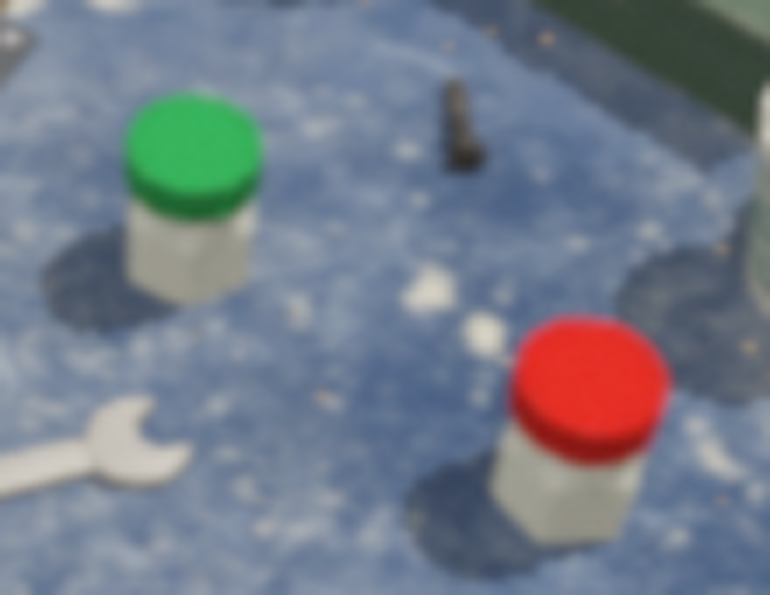

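View pics/c4.png

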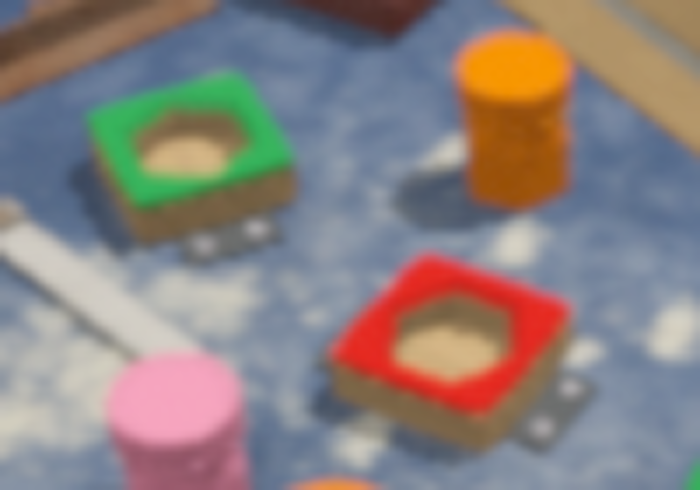

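```bash
cat >> h.py <<'E'
def mask(tag,col):
    i=cv2.cvtColor(cv2.imread(f'pics/{tag}.png'),cv2.COLOR_BGR2HSV); h,s,v=cv2.split(i)
    if col=='r': m=((h<5)|(h>174))&(s>170)&(v>140)
    else: m=(h>55)&(h<85)&(s>120)&(v>90)
    return m.astype(np.uint8)
def blobs(tag,col,amin=60):
    m=mask(tag,col); n,l,st,c=cv2.connectedComponentsWithStats(m)
    return [(st[k].tolist(),c[k].round(2).tolist()) for k in range(1,n) if st[k,4]>amin]
E
python3 - <<'E'
from h import *
for c in 'rg':
  for t in ['top0','scene0']:
    for b in blobs(t,c): print(c,t,b, ray(t,*b[1],72).round(1), ray(t,*b[1],30).round(1))
o=lambda p:[(p[0]/5.5+100-.4),(p[1]/5.5+180-.4)]
for nm,P in dict(g=[(85,103),(272,145),(228,328),(37,290)],r=[(655,36),(737,206),(567,287),(490,112)]).items():
    W=np.array([ray('top0',*o(p),30) for p in P]); print(nm,W.round(1).tolist(),W.mean(0)); e=np.roll(W,-1,0)-W; print(np.linalg.norm(e,axis=1),np.degrees(np.arctan2(e[:,1],e[:,0]))%90)
# bolts for y direction
for nm,P in dict(g=[(57,165),(37,230),(295,212),(278,276)],r=[(718,90),(743,146),(493,191),(517,247)]).items():
    print(nm,np.array([ray('top0',*o(p),8) for p in P])[:,:2].round(1).tolist())
E
```

```text
r top0 ([360, 169, 24, 24, 452], [371.62, 180.37]) [ 547.9 -263.5   72. ] [ 558.5 -274.6   30. ]
r top0 ([190, 188, 42, 43, 712], [210.13, 209.04]) [485.3 102.1  72. ] [493.  107.7  30. ]
r scene0 ([208, 167, 32, 22, 262], [224.07, 177.42]) [466.9  64.4  72. ] [491.6 103.4  30. ]
r scene0 ([313, 226, 22, 19, 312], [323.63, 234.75]) [ 544.3 -268.6   72. ] [ 573.6 -249.4   30. ]
g top0 ([281, 186, 25, 24, 463], [293.01, 197.73]) [509.5 -84.6  72. ] [518.2 -87.5  30. ]
g top0 ([106, 199, 42, 40, 760], [126.34, 218.09]) [466.4 290.   72. ] [473.2 304.3  30. ]
g scene0 ([173, 141, 28, 19, 203], [186.35, 148.8]) [448.4 253.5  72. ] [472.1 303.8  30. ]
g scene0 ([258, 194, 19, 17, 270], [267.07, 201.93]) [504.  -91.7  72. ] [530.9 -62.   30. ]
g [[520.9, 333.9, 30.0], [501.7, 252.1, 30.0], [423.2, 267.1, 30.0], [440.0, 349.2, 30.0]] [471.4539383  300.58905538  30.        ]
[83.96549604 79.88233053 83.81440645 82.28237663] [76.79095262 79.18374345 78.4279626  79.2430507 ]
r [[548.1, 88.3, 30.0], [473.4, 52.4, 30.0], [439.4, 124.1, 30.0], [515.2, 158.8, 30.0]] [494.02697547 105.8932211   30.        ]
[82.83921541 79.39012312 83.39827836 77.81192193] [25.66896458 25.36741201 24.58132394 24.96068472]
g [[497.9, 352.6], [469.1, 359.5], [476.1, 247.0], [448.0, 253.1]]
r [[528.7, 62.7], [503.5, 51.6], [484.6, 160.7], [459.8, 149.6]]
```

```bash
cat >> h.py <<'E'
from scipy.spatial.transform import Rotation as Ro
def st():
    s=arm.read_state(); R=Ro.from_quat(s['ee_rot']); x=R.as_matrix()[:,0]; z=R.as_matrix()[:,2]
    print('clk',round(s['clock'],2),'pos',np.round(s['position'],1),'yaw',round(np.degrees(np.arctan2(x[1],x[0])),2),'tilt',round(np.degrees(np.arccos(-z[2])),2),'w',round(s['gripper_width'],1),'F',np.round(s['contact_force'],1),'T',np.round(s['wrist_torque'],2),'j',np.round(s['joints'],2)); return s,R
def goto(tgt,yaw=None):
    s,R=st(); x=R.as_matrix()[:,0]; y0=np.degrees(np.arctan2(x[1],x[0]))
    d=np.array(tgt)-s['position']; print('shift tool (mm):',R.inv().apply(d).round(1))
    if yaw is not None: print('turn about z:',round(y0-yaw,2))
E
python3 - <<'E'
from h import *
d=np.load('pics/wrist0.npz'); s,R=st()
c=-d['R'].T@d['t']; print('cam in tool',R.inv().apply(c-s['position']),'view axis in tool',R.inv().apply(d['R'][2]),'right',R.inv().apply(d['R'][0])); print(d['K'])
goto([400,330,255.5])
E
```

```text
clk 0.15 pos [168.3 601.5 255.5] yaw -15.64 tilt 0.09 w 85.4 F [-0.2  0.7  0.2] T [0.01 0.01 0.05] j [ 1.56  0.39  0.01 -0.   -1.19 -0.26]
cam in tool [  73.61082816   -0.9323138  -117.88839766] view axis in tool [-2.91995578e-01 -6.10519637e-04  9.56419474e-01] right [4.20701378e-04 9.99999618e-01 7.66778977e-04]
[[329.76860258   0.         255.20455662]
 [  0.         329.76860258 190.8636721 ]
 [  0.           0.           1.        ]]
clk 0.15 pos [168.3 601.5 255.5] yaw -15.64 tilt 0.09 w 85.4 F [-0.2  0.7  0.2] T [0.01 0.01 0.05] j [ 1.56  0.39  0.01 -0.   -1.19 -0.26]
shift tool (mm): [296.3 199.    0.3]
```

drive_tool:
  plan:
    - [[0.042,0.028,0],0]
    - [[0.042,0.028,0],0]
    - [[0.042,0.028,0],0]
    - [[0.042,0.028,0],0]
    - [[0.042,0.028,0],0]
    - [[0.042,0.028,0],0]
    - [[0.042,0.028,0],0]
  fingers: -1

```text
clock: 1.02
position: [399.4, 332.4, 256.2]
ee_rot: [0.991, -0.136, -0.0, 0.0]
contact_force: [0.9, 0.2, -0.5]
gripper_width: 85.5
```

drive_tool:
  plan:
    - [[0.031,0.046,0],0]
    - [[0.031,0.046,0],0]
    - [[0.031,0.046,0],0]
    - [[0.031,0.046,0],0]
    - [[0.031,0.046,0],0]
    - [[0.031,0.046,0],0]
    - [[0.031,0.046,0],0]
    - [[0.031,0.046,0],0]
    - [[0,0,0],0]

```text
clock: 2.15
position: [538.7, -90.4, 255.4]
ee_rot: [0.99, -0.139, -0.001, 0.0]
contact_force: [-0.7, 0.7, 0.1]
gripper_width: 85.3
```

```bash
python3 - <<'E'
from h import *
st(); shot('wrist','w1'); crop('w1',100,40,400,265,2.6,'w1c')
E
```

```text
clk 2.15 pos [538.7 -90.4 255.4] yaw -15.95 tilt 0.08 w 85.3 F [-0.7  0.7  0.1] T [0.06 0.04 0.01] j [ 0.13  0.25 -0.19  0.   -1.13  1.16]
```

View pics/w1c.png

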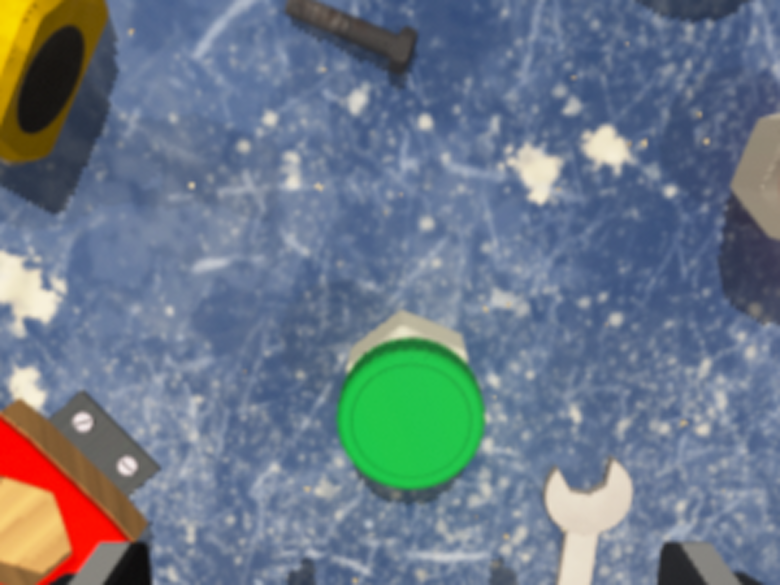

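```bash
cat >> h.py <<'E'
def potcurves(x,y,yaw,z0=0):
    C=[]
    a=np.radians(yaw+30+60*np.arange(7)); r=25/np.cos(np.pi/6)
    for z in (0,34): C.append(np.c_[x+r*np.cos(a),y+r*np.sin(a),np.full(7,z0+z)])
    b=np.linspace(0,2*np.pi,60)
    for z in (52,72): C.append(np.c_[x+28*np.cos(b),y+28*np.sin(b),np.full(60,z0+z)])
    return C
def sockcurves(x,y,yaw):
    C=[]; w=np.radians(yaw); M=np.array([[np.cos(w),-np.sin(w)],[np.sin(w),np.cos(w)]])
    def add(P,z): P=np.array(P,float)@M.T+[x,y]; C.append(np.c_[P,np.full(len(P),z)])
    sq=lambda a,b:[(a,b),(-a,b),(-a,-b),(a,-b),(a,b)]
    add(sq(42,42),30); add(sq(42,42),0)
    a=np.radians(30+60*np.arange(7))
    for af,z in((60,30),(52.4,26),(52.4,8)): r=af/2/np.cos(np.pi/6); add(np.c_[r*np.cos(a),r*np.sin(a)],z)
    return C
def over(tag,curves,box,s,out,side=True):
    u0,v0,u1,v1=box; i=cv2.imread(f'pics/{tag}.png')[v0:v1,u0:u1]; i=cv2.resize(i,None,fx=s,fy=s,interpolation=cv2.INTER_CUBIC); j=i.copy()
    for c in curves:
        p=np.array([(proj(tag,q)-[u0,v0]+.5)*s for q in c]); cv2.polylines(j,[np.round(p).astype(int)],False,(255,0,255),1)
    cv2.imwrite(f'pics/{out}.png',np.hstack([i,j]) if side else j)
E
python3 - <<'E'
from h import *
m=blobs('w1','g'); print(m); uv=m[0][1]
f=lambda u,v:(u/2.6+100-.5,v/2.6+40-.5)
print(ray('w1',*f(413,419),72), ray('w1',*f(403,311),0),ray('w1',*f(350,350),0))
p=ray('w1',*f(413,419),72); 
over('w1',potcurves(p[0],p[1],20),(215,145,305,235),4.4,'o1'); 
over('w1',potcurves(p[0],p[1],-10+30),(215,145,305,235),4.4,'o1')
a=ray('w1',*f(403,311),0); print('vertex ang',np.degrees(np.arctan2(*(a-p)[[1,0]])),np.linalg.norm((a-p)[:2]))
E
```

```text
[([229, 171, 57, 58, 2605], [257.4, 199.26])]
[510.67530203 -84.4085346   72.        ] [536.73896569 -87.81824265   0.        ] [526.17027891 -60.07138312   0.        ]
vertex ang -7.453237763222117 26.28575036441522
```

View pics/o1.png

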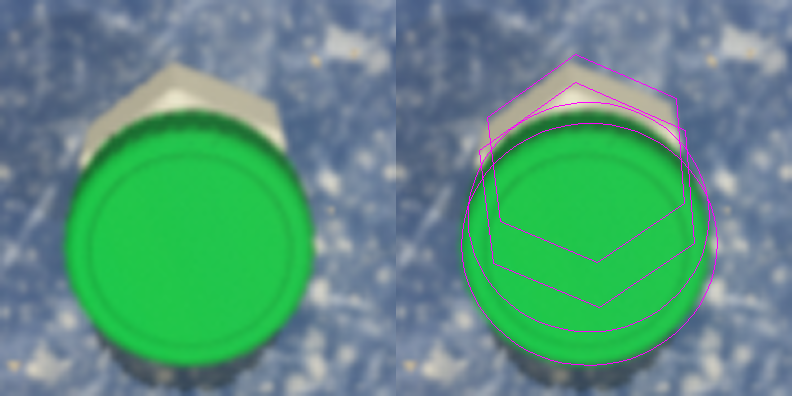

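```bash
cat >> h.py <<'E'
from scipy.optimize import least_squares
def fithex(tag,pts,z,af,x0,y0,yaw0,edges=None):
    """pts: pixel list, in ccw vertex order k; pairs (k,(u,v)); fit x,y,yaw at height z"""
    W=[(k,ray(tag,*p,z)[:2]) for k,p in pts]; r=af/2/np.cos(np.pi/6)
    def f(q):
        return np.concatenate([w-[q[0]+r*np.cos(np.radians(q[2]+30+60*k)),q[1]+r*np.sin(np.radians(q[2]+30+60*k))] for k,w in W])
    s=least_squares(f,[x0,y0,yaw0],x_scale=[1,1,1]); return s.x,s.fun
E
python3 - <<'E'
from h import *
g=lambda u,v:(215+u/4.4-.5,145+v/4.4-.5)
# vertices world angle ccw: yaw+30+60k ; yaw~20 -> k=-1 at -10 (apex), k=0 at 50
print(fithex('w1',[(-1,g(175,63)),(0,g(87,128)),(-2,g(276,101))],0,50,510,-85,20))
# cap top ellipse
m=mask('w1','g'); 
# extents of cap top: left 65,right 315 ,bottom 366
L,Rr,B=g(65,238),g(315,238),g(190,366)
print([ray('w1',*q,72) for q in (L,Rr,B)])
E
```

```text
(array([508.9098202 , -83.59477404,  22.2745123 ]), array([-0.37079702, -0.18700016,  0.1489985 ,  0.330146  ,  0.22179852,
       -0.14314584]))
[array([520.36863201, -58.05583597,  72.        ]), array([ 505.36912845, -110.66800241,   72.        ]), array([483.6767313 , -76.10565482,  72.        ])]
```

drive_tool:
  plan:
    - [[-0.0168,-0.044,0],0]
    - [[-0.0168,-0.044,0],0]
    - [[-0.0168,-0.044,0],0]
    - [[-0.0168,-0.044,0],0]
    - [[0,0,0],0]

```text
clock: 2.82
position: [520.1, 103.9, 256.3]
ee_rot: [0.991, -0.133, -0.0, -0.0]
contact_force: [-0.2, 0.2, -0.6]
gripper_width: 85.4
```

```bash
python3 - <<'E'
from h import *
st(); shot('wrist','w2'); over('w2',sockcurves(494,106,24.7),(175,95,345,265),2.3,'o2')
crop('w2',175,95,345,265,3.5,'w2c')
E
```

```text
clk 2.83 pos [520.1 103.9 256.3] yaw -15.27 tilt 0.03 w 85.4 F [-0.2  0.2 -0.6] T [-0.06 -0.03 -0.  ] j [ 0.5   0.22 -0.22 -0.   -1.12  0.8 ]
```

drive_tool:
  plan:
    - [[-0.0188,-0.0453,0],0]
    - [[-0.0188,-0.0453,0],0]
    - [[-0.0188,-0.0453,0],0]
    - [[-0.0188,-0.0453,0],0]
    - [[0,0,0],0]

```text
clock: 3.5
position: [496.8, 297.2, 255.8]
ee_rot: [0.991, -0.134, -0.0, 0.0]
contact_force: [-0.7, -0.3, -0.5]
gripper_width: 85.4
```

```bash
python3 - <<'E'
from h import *
st(); shot('wrist','w3'); over('w3',sockcurves(472,302,-11.5),(175,95,345,265),2.3,'o3')
crop('w3',175,95,345,265,3.5,'w3c')
E
```

```text
clk 3.5 pos [496.8 297.2 255.8] yaw -15.44 tilt 0.03 w 85.4 F [-0.7 -0.3 -0.5] T [-0.01 -0.03 -0.01] j [ 0.82  0.31 -0.11 -0.   -1.16  0.48]
```

View pics/o2.png

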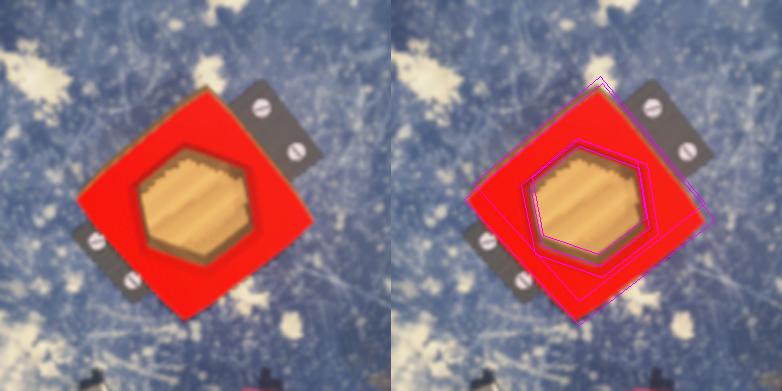

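View pics/o3.png

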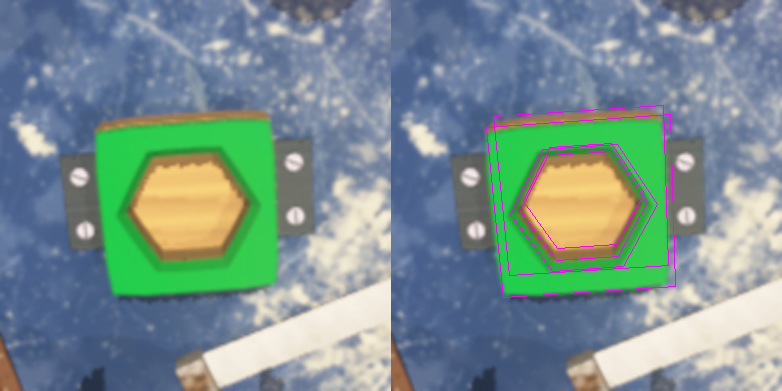

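View pics/w2c.png

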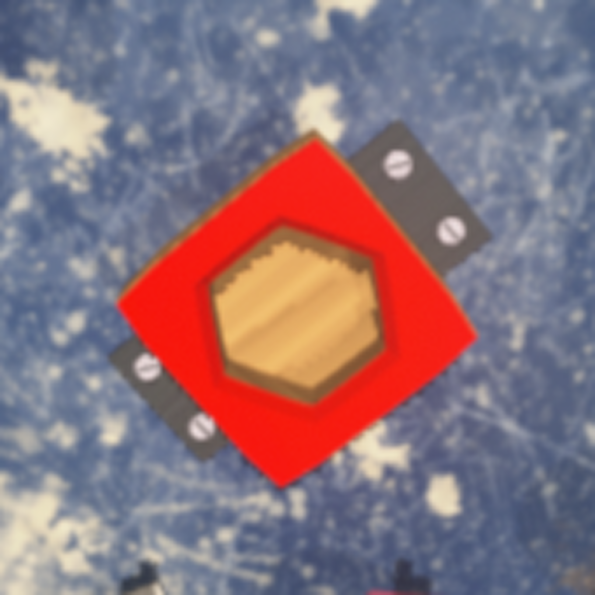

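View pics/w3c.png

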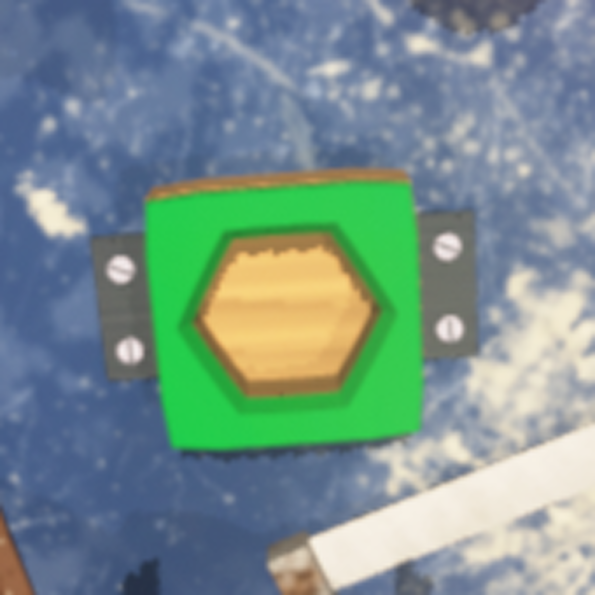

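```bash
python3 - <<'E'
from h import *
g=lambda u,v:(175+u/3.5-.5,95+v/3.5-.5)
for tag,V,P,x in (('w2',[(-1,(282,218)),(0,(203,282)),(1,(218,376)),(2,(313,408)),(3,(397,352)),(4,(383,255))],[(316,137),(118,302),(281,487),(476,338)],(494,106,24.7)),
 ('w3',[(0,(228,232)),(1,(180,325)),(2,(240,412)),(3,(350,405)),(4,(396,312)),(5,(338,225))],[(148,202),(176,449),(420,430),(411,182)],(472,302,-11.5))):
    q,f=fithex(tag,[(k,g(*p)) for k,p in V],30,60,*x); print('hex',q,f.round(1))
    W=np.array([ray(tag,*g(*p),30) for p in P]); e=np.roll(W,-1,0)-W; print(W.mean(0),np.linalg.norm(e,axis=1),np.degrees(np.arctan2(e[:,1],e[:,0]))%90)
    over(tag,sockcurves(*q),(175,95,345,265),3.5,tag+'o',False)
goto([510,-84,256],None)
E
```

```text
hex [495.17205217 106.79357298  23.43282271] [-3.2  1.  -2.2 -2.1  1.6 -2.   4.  -0.3  1.4  1.3 -1.7  2.1]
[494.15136113 107.57061215  30.        ] [79.13280493 80.06906299 79.17423978 80.12489133] [24.56552833 23.73720844 24.52469771 23.7674035 ]
hex [471.76017713 303.47426758 -11.70319418] [-1.3 -0.5  0.4 -1.   0.6 -0.1  0.6 -0.5  0.7  1.2 -1.   0.8]
[471.79348807 303.44811728  30.        ] [80.29402128 78.37233308 79.72532674 79.12885369] [79.05747537 79.38760271 78.51291377 78.97005581]
clk 3.55 pos [496.9 295.7 255.8] yaw -15.53 tilt 0.07 w 85.6 F [ 0.5 -0.1 -0.8] T [-0.03 -0.01 -0.02] j [ 0.82  0.31 -0.11 -0.   -1.16  0.48]
shift tool (mm): [1.143e+02 3.624e+02 1.000e-01]
```

View pics/w3o.png

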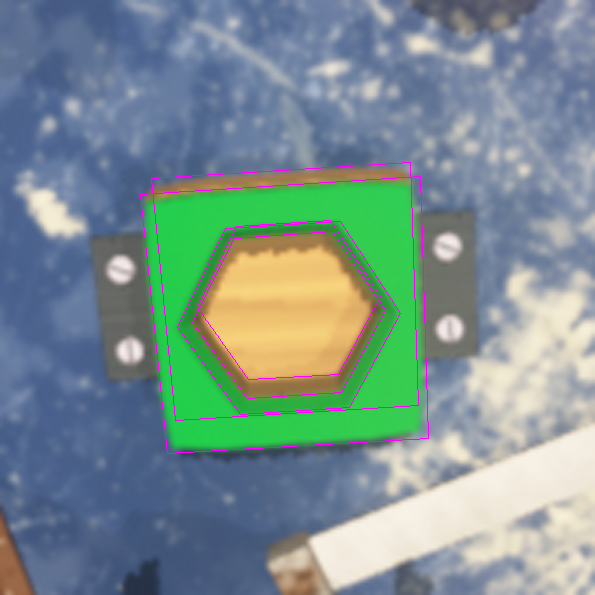

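View pics/w2o.png

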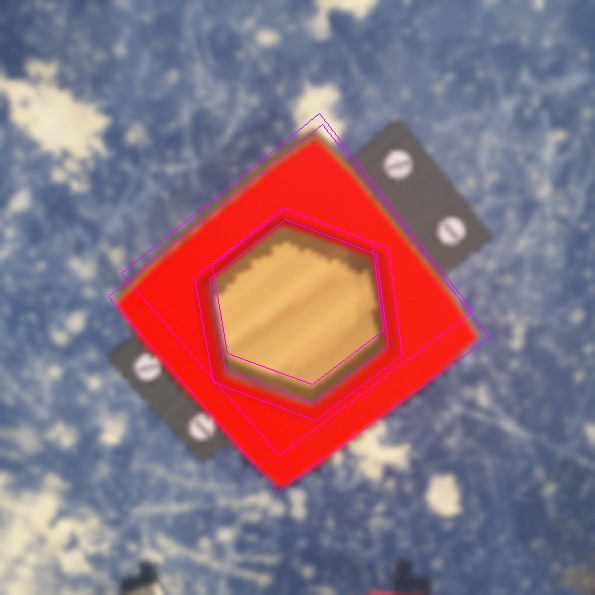

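drive_tool:
  plan:
    - [[0.0143,0.0454,0],0]
    - [[0.0143,0.0454,0],0]
    - [[0.0143,0.0454,0],0]
    - [[0.0143,0.0454,0],0]
    - [[0.0143,0.0454,0],0]
    - [[0.0143,0.0454,0],0]
    - [[0.0143,0.0454,0],0]
    - [[0.0143,0.0454,0],0]
    - [[0,0,0.045],0]
    - [[0,0,0.045],0]
    - [[0,0,0.035],0]
    - [[0,0,0],0]

```text
clock: 5.05
position: [507.1, -86.9, 129.2]
ee_rot: [0.991, -0.137, -0.003, 0.001]
contact_force: [0.1, -0.3, 0.5]
gripper_width: 85.3
```

```bash
python3 - <<'E'
from h import *
st(); shot('wrist','w4'); st(); shot('wrist','w4'); goto([509.8,-83.9,66])
E
```

```text
clk 5.05 pos [507.1 -86.9 129.2] yaw -15.75 tilt 0.39 w 85.3 F [ 0.1 -0.3  0.5] T [-0.04 -0.   -0.01] j [ 0.15  0.34 -0.43 -0.   -0.81  1.15]
clk 5.1 pos [509.  -86.6 131.3] yaw -15.69 tilt 0.12 w 85.2 F [ 0.9  0.3 -0.2] T [ 0.07 -0.08 -0.05] j [ 0.15  0.33 -0.42  0.   -0.81  1.15]
clk 5.15 pos [510.2 -86.3 132.5] yaw -15.66 tilt 0.08 w 85.2 F [-0.1 -0.6  0.1] T [-0.01 -0.01  0.  ] j [ 0.15  0.33 -0.42  0.   -0.81  1.15]
shift tool (mm): [-1.1 -2.2 66.5]
```

View pics/w4.png

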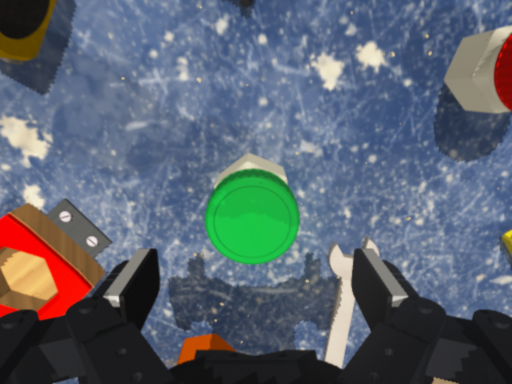

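drive_tool:
  plan:
    - [[-0.0005,-0.002,0.03],0]
    - [[0,0,0.025],0]
    - [[0,0,0.011],0]
    - [[0,0,0],0]
    - [[0,0,0],0]

```text
clock: 5.78
position: [510.9, -83.4, 66.7]
ee_rot: [0.991, -0.136, 0.001, -0.0]
contact_force: [-0.8, 0.0, 1.2]
gripper_width: 85.2
```

```bash
python3 - <<'E'
from h import *
shot('wrist','w5'); goto([509.8,-83.9,66])
E
```

```text
clk 5.83 pos [510.8 -83.4  66.6] yaw -15.62 tilt 0.15 w 85.6 F [ 0.5 -0.  -0.3] T [-0.03  0.05  0.05] j [ 0.15  0.43 -0.49  0.   -0.65  1.15]
shift tool (mm): [-0.8  0.7  0.6]
```

View pics/w5.png

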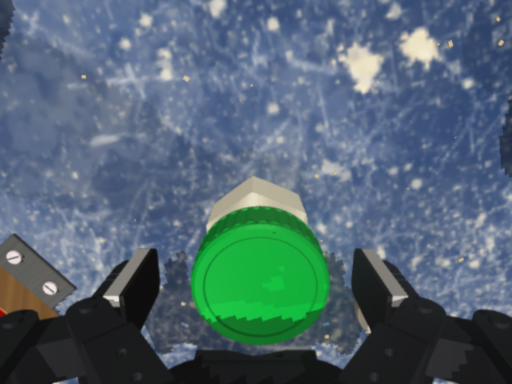

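drive_tool:
  plan:
    - [[0,0,0],0]
    - [[0,0,0],0]
    - [[0,0,0],0]
    - [[0,0,0],0]
    - [[0,0,0],0]
    - [[0,0,0],0]
  fingers: 1

```text
clock: 6.58
position: [510.3, -83.5, 66.2]
ee_rot: [0.991, -0.136, 0.001, 0.0]
contact_force: [-1.6, -0.1, 6.5]
gripper_width: 54.4
```

```bash
python3 - <<'E'
from h import *
shot('wrist','w6'); st()
E
```

```text
clk 6.62 pos [510.3 -83.5  66.2] yaw -15.61 tilt 0.07 w 54.5 F [-1.8 -0.1  5. ] T [0.03 0.37 0.03] j [ 0.15  0.43 -0.49  0.   -0.65  1.15]
```

View pics/w6.png

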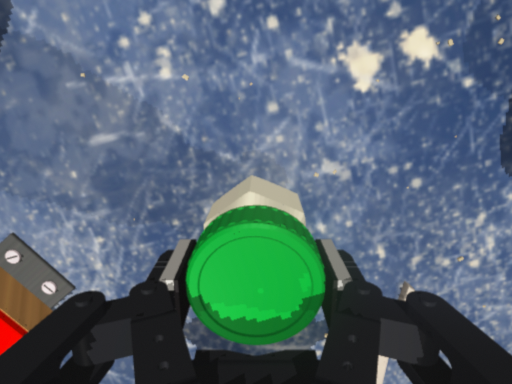

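drive_tool:
  plan:
    - [[0,0,-0.02],0]
    - [[0,0,-0.03],0]
    - [[0,0,-0.03],0]
    - [[0,0,-0.01],0]
    - [[0,0,0],0]

```text
clock: 7.25
position: [509.5, -83.4, 155.0]
ee_rot: [0.991, -0.136, -0.0, -0.0]
contact_force: [0.0, 0.4, -3.6]
gripper_width: 54.7
```

```bash
python3 - <<'E'
from h import *
shot('wrist','w7'); goto([471.8,303.5,156])
E
```

```text
clk 7.3 pos [509.  -83.4 154.2] yaw -15.66 tilt 0.11 w 54.8 F [ 1.1 -0.2 -2.5] T [ 0.05  0.05 -0.05] j [ 0.15  0.3  -0.4  -0.   -0.87  1.15]
shift tool (mm): [-140.3 -362.5   -1.5]
```

View pics/w7.png

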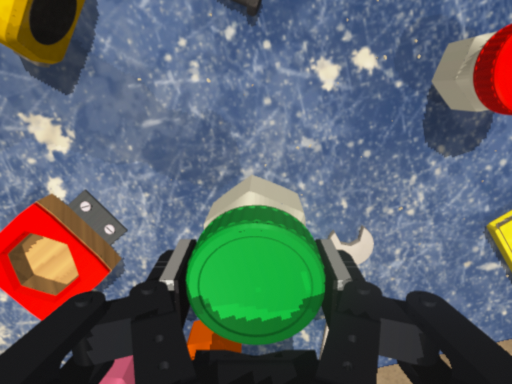

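Pot lifted upright with the cap at (256,280), force −2.5 N matches its weight. Carrying it to the green socket.

drive_tool:
  plan:
    - [[-0.0175,-0.0453,0],0]
    - [[-0.0175,-0.0453,0],0]
    - [[-0.0175,-0.0453,0],0]
    - [[-0.0175,-0.0453,0],0]
    - [[-0.0175,-0.0453,0],0]
    - [[-0.0175,-0.0453,0],0]
    - [[-0.0175,-0.0453,0],0]
    - [[-0.0175,-0.0453,0],0]
    - [[0,0,0],-8.7]
    - [[0,0,0],-8.7]
    - [[0,0,0],-8.6]
    - [[0,0,0],0]

```text
clock: 8.8
position: [472.0, 302.7, 153.5]
ee_rot: [0.996, 0.089, -0.001, 0.001]
contact_force: [0.9, 0.2, -2.2]
gripper_width: 54.6
```

```bash
python3 - <<'E'
from h import *
shot('wrist','w8'); s,R=st(); goto([471.8,303.5,120],10.4)
g=lambda u,v:(u,v)
crop('w8',130,120,390,315,3,'w8c')
E
```

```text
clk 8.85 pos [472.1 302.7 153.8] yaw 10.21 tilt 0.17 w 54.7 F [-0.1  0.6 -1.5] T [ 0.   -0.01 -0.02] j [ 0.86  0.37 -0.29 -0.   -0.91  0.89]
clk 8.85 pos [472.1 302.7 153.8] yaw 10.21 tilt 0.17 w 54.7 F [-0.1  0.6 -1.5] T [ 0.   -0.01 -0.02] j [ 0.86  0.37 -0.29 -0.   -0.91  0.89]
shift tool (mm): [-0.1 -0.9 33.8]
turn about z: -0.19
```

View pics/w8c.png

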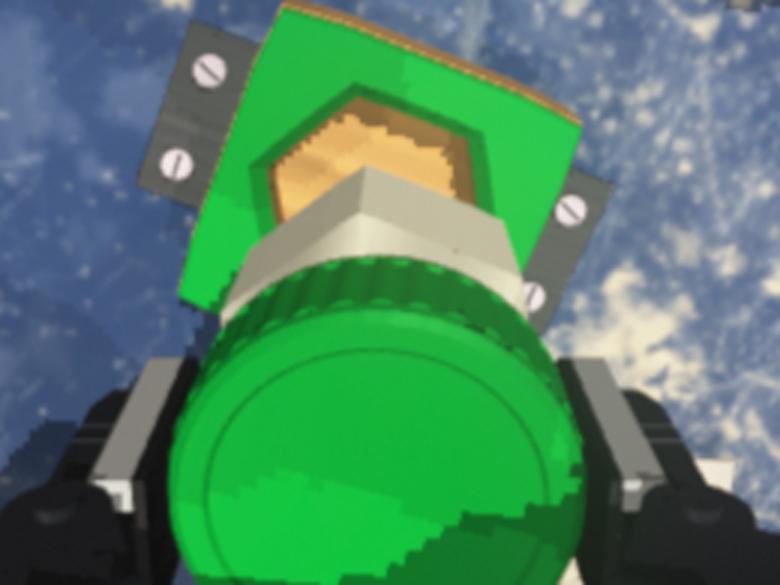

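```bash
python3 - <<'E'
from h import *
g=lambda u,v:(130+u/3-.5,120+v/3-.5)
s,R=st()
# vertex angles yaw48.3: 78.3(k0) left, 18.3 (k-1) apex, -41.7(k-2) right
print(fithex('w8',[(0,g(241,264)),(-1,g(366,165)),(-2,g(502,218))],87.6,50,472,302,48)[0])
print(fithex('w8',[(0,g(252,167)),(-1,g(355,85)),(-2,g(483,135))],30,60,472,303,48))
E
```

```text
clk 8.85 pos [472.1 302.7 153.8] yaw 10.21 tilt 0.17 w 54.7 F [-0.1  0.6 -1.5] T [ 0.   -0.01 -0.02] j [ 0.86  0.37 -0.29 -0.   -0.91  0.89]
[470.54807272 302.00032664  50.04735613]
(array([471.04210153, 303.95800873,  48.53509868]), array([ 0.52589011, -0.82278035, -0.37858711,  0.19907796, -0.147303  ,
        0.6237024 ]))
```

drive_tool:
  plan:
    - [[0.0007,-0.0014,0.02],1]
    - [[0,0,0.025],0]
    - [[0,0,0.01],0]
    - [[0,0,0.006],0]
    - [[0,0,0.004],0]
    - [[0,0,0.004],0]
    - [[0,0,0],0]

```text
clock: 9.72
position: [473.6, 304.9, 90.2]
ee_rot: [0.997, 0.082, 0.001, -0.0]
contact_force: [-5.4, -3.9, 15.9]
gripper_width: 54.4
```

```bash
python3 - <<'E'
from h import *
shot('wrist','w9'); st()
crop('w9',130,120,390,315,3,'w9c')
E
```

```text
clk 9.78 pos [473.5 304.9  90.3] yaw 9.44 tilt 0.13 w 54.6 F [-4.6 -3.5 16.6] T [-1.    1.71  0.  ] j [ 0.86  0.45 -0.35  0.   -0.76  0.87]
```

View pics/w9c.png

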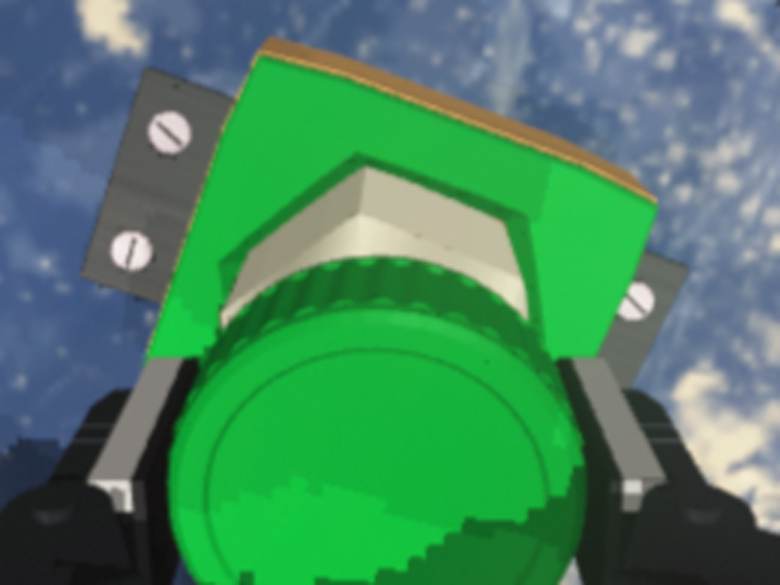

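drive_tool:
  plan:
    - [[-0.0008,0.0005,0],0]
    - [[-0.0008,0.0005,0],0]
    - [[0,0,0],0]

```text
clock: 10.15
position: [472.9, 304.5, 90.1]
ee_rot: [0.997, 0.082, 0.002, -0.001]
contact_force: [-4.1, -1.6, 11.6]
gripper_width: 54.6
```

```bash
python3 - <<'E'
from h import *
st()
E
```

```text
clk 10.15 pos [472.9 304.5  90.1] yaw 9.44 tilt 0.3 w 54.6 F [-4.1 -1.6 11.6] T [-0.47  1.02 -0.01] j [ 0.86  0.45 -0.36  0.   -0.75  0.87]
```

drive_tool:
  plan:
    - [[-0.0008,0.0003,0],0]
    - [[-0.0008,0.0003,0],0]
    - [[-0.0005,0,0.002],0]
    - [[0,0,0],0]

```text
clock: 10.65
position: [470.2, 303.2, 84.3]
ee_rot: [0.997, 0.082, 0.001, -0.001]
contact_force: [1.6, 1.5, -1.3]
gripper_width: 54.4
```

```bash
python3 - <<'E'
from h import *
st()
shot('wrist','w10')
crop('w10',130,120,390,315,3,'w10c')
E
```

```text
clk 10.65 pos [470.2 303.2  84.3] yaw 9.39 tilt 0.09 w 54.4 F [ 1.6  1.5 -1.3] T [ 0.49 -0.39  0.  ] j [ 0.86  0.46 -0.37  0.   -0.74  0.87]
```

View pics/w10c.png

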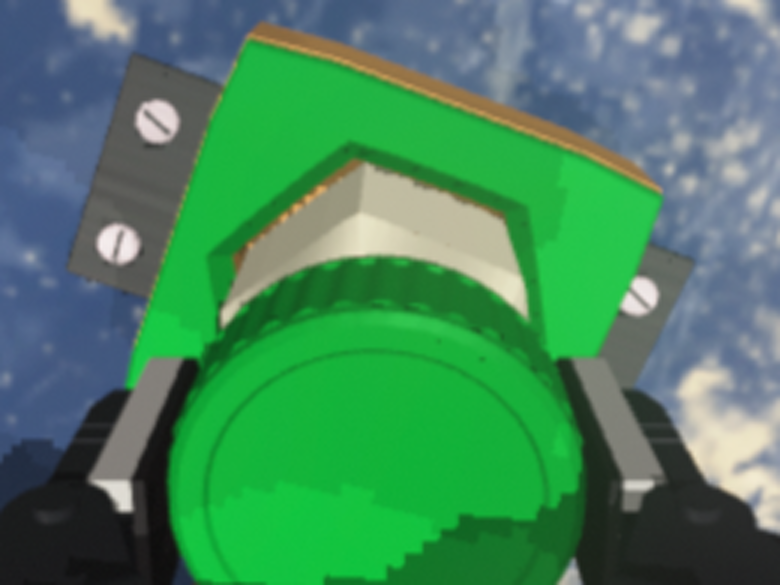

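drive_tool:
  plan:
    - [[0.0005,0,0.004],0]
    - [[0,0,0.004],0]
    - [[0,0,0.003],0]
    - [[0,0,0.002],0]
    - [[0,0,0],0]

```text
clock: 11.32
position: [471.2, 303.1, 74.1]
ee_rot: [0.997, 0.082, 0.001, -0.0]
contact_force: [-1.8, -1.4, 13.4]
gripper_width: 54.4
```

```bash
python3 - <<'E'
from h import *
st()
E
```

```text
clk 11.32 pos [471.2 303.1  74.1] yaw 9.44 tilt 0.16 w 54.4 F [-1.8 -1.4 13.4] T [-0.22  0.54  0.01] j [ 0.86  0.47 -0.38  0.   -0.72  0.87]
```

drive_tool:
  plan:
    - [[0,0,0.003],0]
    - [[0,0,0],0]

```text
clock: 11.58
position: [471.7, 303.1, 74.0]
ee_rot: [0.997, 0.083, 0.002, -0.0]
contact_force: [-5.5, -4.8, 29.5]
gripper_width: 54.6
```

drive_tool:
  plan:
    - [[0,0,0],0]
    - [[0,0,0],0]
    - [[0,0,0],0]
    - [[0,0,0],0]
  fingers: -1

```text
clock: 12.08
position: [469.9, 302.4, 67.7]
ee_rot: [0.997, 0.082, -0.001, 0.001]
contact_force: [-0.4, 0.2, -1.0]
gripper_width: 85.7
```

drive_tool:
  plan:
    - [[0,0,-0.03],0]
    - [[0,0,-0.05],0]
    - [[0,0,-0.05],0]
    - [[0,0,-0.05],0]
    - [[0,0,0],0]

```text
clock: 12.7
position: [471.8, 304.1, 252.9]
ee_rot: [0.997, 0.082, 0.004, -0.003]
contact_force: [-0.5, 0.4, -0.3]
gripper_width: 85.3
```

```bash
python3 - <<'E'
from h import *
st(); shot('wrist','w11'); crop('w11',130,120,390,315,3,'w11c'); goto([580,-275,256],-15)
E
```

```text
clk 12.7 pos [471.8 304.1 252.9] yaw 9.4 tilt 0.55 w 85.3 F [-0.5  0.4 -0.3] T [ 0.01  0.02 -0.01] j [ 0.86  0.27 -0.16  0.   -1.12  0.87]
clk 12.75 pos [470.6 303.2 250. ] yaw 9.37 tilt 0.23 w 85.5 F [-0.3  0.5 -0.4] T [ 0.06  0.05 -0.02] j [ 0.86  0.28 -0.17 -0.   -1.12  0.87]
shift tool (mm): [ 13.9 588.3  -7.5]
turn about z: 24.37
```

View pics/w11c.png

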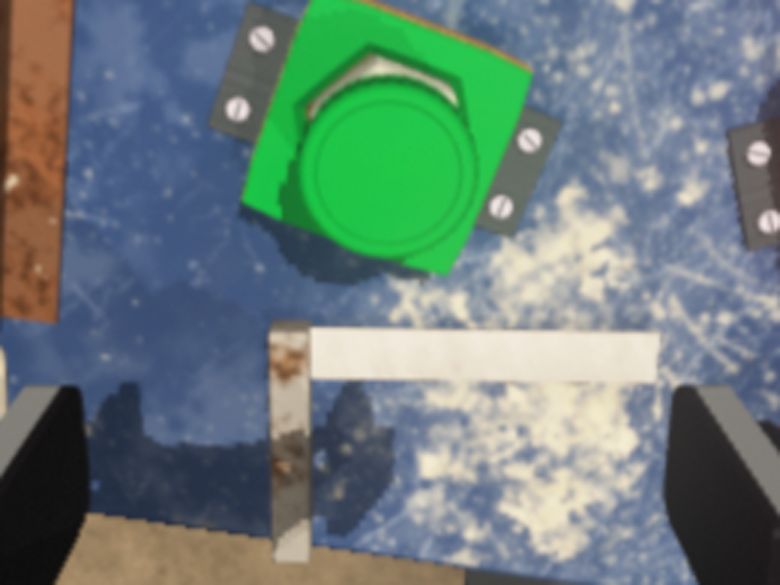

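drive_tool:
  plan:
    - [[0.001,0.0585,0],0]
    - [[0.001,0.0585,0],0]
    - [[0.001,0.0585,0],0]
    - [[0.001,0.0585,0],0]
    - [[0.001,0.0585,0],0]
    - [[0.001,0.0585,0],0]
    - [[0.001,0.0585,0],0]
    - [[0.001,0.0585,0],0]
    - [[0.001,0.0585,0],8.1]
    - [[0.001,0.0585,0],8.1]
    - [[0,0,0],8.1]
    - [[0,0,0],0]

```text
clock: 14.25
position: [566.2, -274.3, 245.9]
ee_rot: [0.992, -0.13, -0.002, -0.0]
contact_force: [-0.2, -0.2, 0.1]
gripper_width: 85.4
```

```bash
python3 - <<'E'
from h import *
shot('wrist','w12'); st(); crop('w12',200,130,330,240,6,'w12c')
E
```

```text
clk 14.3 pos [ 566.4 -273.7  246.4] yaw -14.81 tilt 0.2 w 85.5 F [-0.5  0.   0.4] T [-0.01 -0.03  0.06] j [-0.19  0.4   0.01 -0.   -1.18  1.51]
```

View pics/w12.png

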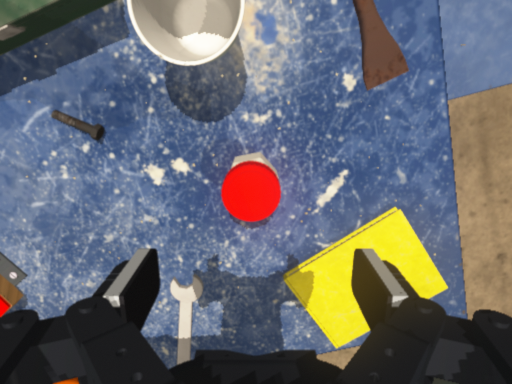

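View pics/w12c.png

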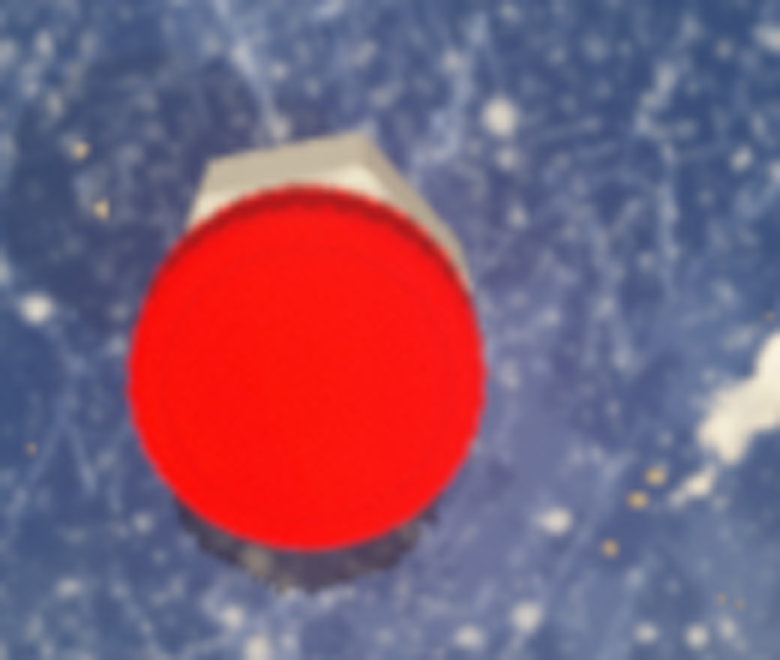

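```bash
python3 - <<'E'
from h import *
g=lambda u,v:(200+u/6-.5,130+v/6-.5)
print(fithex('w12',[(0,g(208,160)),(-1,g(362,132)),(-2,g(462,248))],0,50,547,-265,-4.5))
T=[-14.8]; tx=np.array([np.cos(np.radians(-14.8)),np.sin(np.radians(-14.8)),0])
L,Rr,B=[ray('w12',*g(*p),72) for p in ((129,372),(485,372),(307,550))]
print((L+Rr)/2,np.linalg.norm(L-Rr),B+28*tx)
goto([546.5,-265,131])
E
```

```text
(array([ 548.37410227, -263.48725948,   -4.36617793]), array([ 0.12484315,  0.23932079,  0.04589341, -0.03953213, -0.17073655,
       -0.19978866]))
[ 551.27617139 -264.65446812   72.        ] 54.959401900982414 [ 549.75969432 -264.07785411   72.        ]
clk 14.3 pos [ 566.4 -273.7  246.4] yaw -14.81 tilt 0.2 w 85.5 F [-0.5  0.   0.4] T [-0.01 -0.03  0.06] j [-0.19  0.4   0.01 -0.   -1.18  1.51]
shift tool (mm): [-21.1  -3.3 115.5]
```

drive_tool:
  plan:
    - [[-0.0099,-0.0025,0.03],0]
    - [[-0.0099,-0.0025,0.045],0]
    - [[0,0,0.04],0]
    - [[0,0,0],0]
    - [[0,0,0],0]

```text
clock: 14.92
position: [550.5, -263.7, 134.8]
ee_rot: [0.992, -0.129, 0.001, 0.0]
contact_force: [0.8, -0.3, 0.7]
gripper_width: 85.3
```

```bash
python3 - <<'E'
from h import *
shot('wrist','w13'); goto([548.5,-263.8,66.2])
E
```

```text
clk 14.97 pos [ 550.7 -263.9  135.4] yaw -14.82 tilt 0.22 w 85.3 F [-0.6 -0.7  0.1] T [-0.01 -0.01 -0.03] j [-0.18  0.47 -0.19  0.   -0.91  1.49]
shift tool (mm): [-2.5  0.5 69.2]
```

View pics/w13.png

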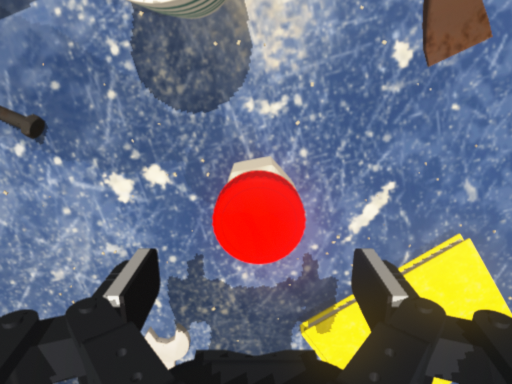

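drive_tool:
  plan:
    - [[-0.002,0.001,0.03],0]
    - [[0,0,0.027],0]
    - [[0,0,0.011],0]
    - [[0,0,0],0]
    - [[0,0,0],0]

```text
clock: 15.6
position: [548.2, -264.6, 66.9]
ee_rot: [0.992, -0.13, 0.001, 0.0]
contact_force: [-0.3, -1.2, 0.3]
gripper_width: 85.0
```

```bash
python3 - <<'E'
from h import *
shot('wrist','w14'); goto([548.5,-263.8,66.2])
E
```

```text
clk 15.65 pos [ 548.1 -264.6   66.9] yaw -14.91 tilt 0.17 w 85.7 F [-0.5 -0.  -0.3] T [-0.02  0.02 -0.04] j [-0.18  0.55 -0.26  0.   -0.76  1.49]
shift tool (mm): [ 0.2 -0.9  0.7]
```

View pics/w14.png

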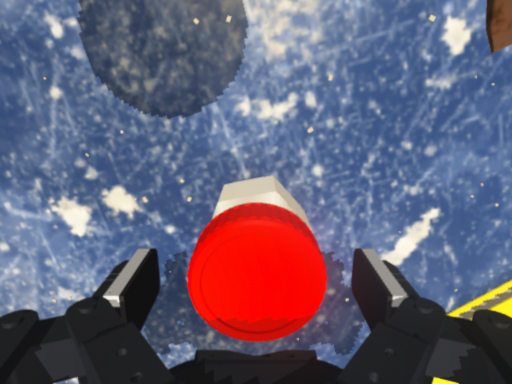

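drive_tool:
  plan:
    - [[0,0,0],0]
    - [[0,0,0],0]
    - [[0,0,0],0]
    - [[0,0,0],0]
    - [[0,0,0],0]
    - [[0,0,0],0]
  fingers: 1

```text
clock: 16.4
position: [547.7, -264.7, 66.4]
ee_rot: [0.992, -0.13, 0.001, 0.0]
contact_force: [-0.5, -0.4, 5.7]
gripper_width: 54.4
```

drive_tool:
  plan:
    - [[0,0,-0.02],0]
    - [[0,0,-0.03],0]
    - [[0,0,-0.03],0]
    - [[0,0,-0.01],0]
    - [[0,0,0],0]

```text
clock: 17.02
position: [546.7, -264.0, 154.7]
ee_rot: [0.991, -0.13, -0.0, -0.0]
contact_force: [0.6, 0.1, -4.3]
gripper_width: 54.3
```

```bash
python3 - <<'E'
from h import *
shot('wrist','w15'); goto([494.2,107.4,156])
E
```

```text
clk 17.07 pos [ 546.2 -263.9  153.8] yaw -14.96 tilt 0.15 w 54.6 F [-0.3  0.3 -3.3] T [-0.04  0.07  0.03] j [-0.18  0.44 -0.17 -0.   -0.96  1.49]
shift tool (mm): [-146.1 -345.3   -1.6]
```

View pics/w15.png

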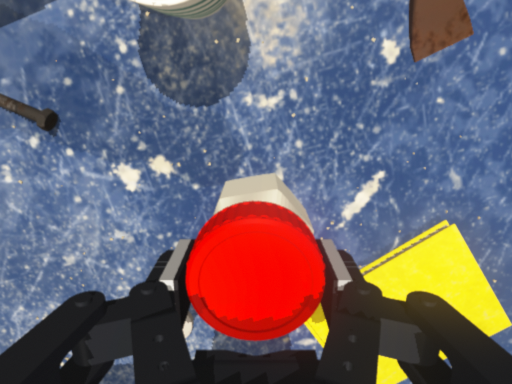

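drive_tool:
  plan:
    - [[-0.0183,-0.0432,0],0]
    - [[-0.0183,-0.0432,0],0]
    - [[-0.0183,-0.0432,0],0]
    - [[-0.0183,-0.0432,0],0]
    - [[-0.0183,-0.0432,0],0]
    - [[-0.0183,-0.0432,0],0]
    - [[-0.0183,-0.0432,0],0]
    - [[-0.0183,-0.0432,0],0]
    - [[0,0,0],10.5]
    - [[0,0,0],10.5]
    - [[0,0,0],10.5]
    - [[0,0,0],0]

```text
clock: 18.58
position: [493.8, 107.0, 153.8]
ee_rot: [0.919, -0.393, -0.001, 0.001]
contact_force: [0.3, -0.8, -2.7]
gripper_width: 54.8
```

```bash
python3 - <<'E'
from h import *
shot('wrist','w16'); s,R=st()
crop('w16',130,120,390,315,3,'w16c')
E
```

```text
clk 18.62 pos [494.  107.  154.1] yaw -46.27 tilt 0.15 w 54.3 F [-0.   0.1 -2.7] T [ 0.03 -0.02 -0.03] j [ 0.53  0.29 -0.42 -0.   -0.86  0.23]
```

View pics/w16c.png

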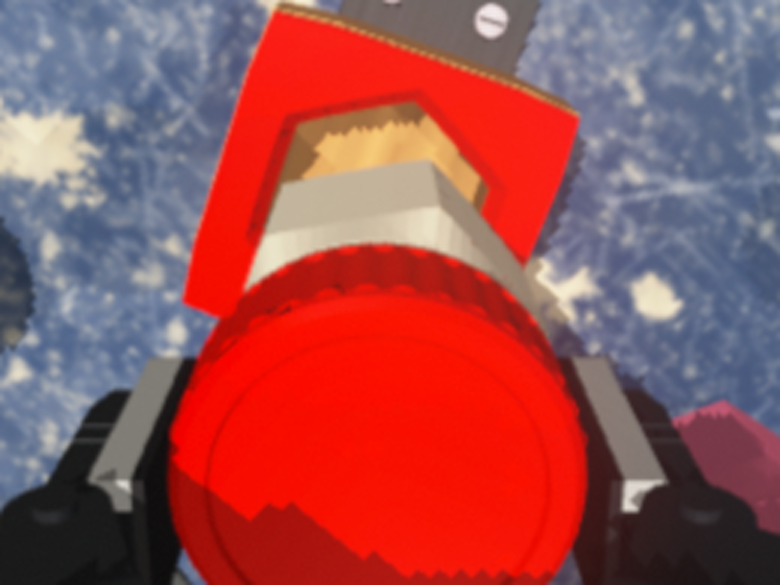

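```bash
python3 - <<'E'
from h import *
g=lambda u,v:(130+u/3-.5,120+v/3-.5)
s,R=st()
a=fithex('w16',[(0,g(283,187)),(-1,g(431,160)),(-2,g(528,276))],87.6,50,494,107,-36);print(a)
b=fithex('w16',[(0,g(286,117)),(-1,g(417,91)),(-2,g(503,187))],30,60,494,107,-36);print(b)
w=b[0]-a[0]; w[2]=0; print(R.inv().apply(w))
E
```

```text
clk 18.62 pos [494.  107.  154.1] yaw -46.27 tilt 0.15 w 54.3 F [-0.   0.1 -2.7] T [ 0.03 -0.02 -0.03] j [ 0.53  0.29 -0.42 -0.   -0.86  0.23]
(array([493.4865405 , 106.86950325, -36.7733608 ]), array([ 0.39070915,  0.23498363,  0.76816653, -0.19912581, -1.15887567,
       -0.03585782]))
(array([493.55781155, 108.82697525, -34.61807358]), array([-1.00999882, -0.83120744, -0.29241965,  0.57627286,  1.30241847,
        0.25493458]))
[-1.36510575 -1.40472694 -0.00216425]
```

drive_tool:
  plan:
    - [[-0.0022,-0.0006,0.02],-1]
    - [[0,0,0.025],0]
    - [[0,0,0.01],0]
    - [[0,0,0.006],0]
    - [[0,0,0.004],0]
    - [[0,0,0.004],0]
    - [[0,0,0],0]

```text
clock: 19.5
position: [493.6, 109.3, 86.4]
ee_rot: [0.922, -0.386, 0.0, -0.0]
contact_force: [-0.5, 0.1, -2.3]
gripper_width: 54.8
```

```bash
python3 - <<'E'
from h import *
shot('wrist','w17'); s,R=st(); print('F tool',R.inv().apply(s['contact_force']))
crop('w17',130,120,390,315,3,'w17c')
E
```

```text
clk 19.55 pos [493.7 109.4  86.6] yaw -45.42 tilt 0.03 w 54.6 F [-0.2 -0.3 -3.2] T [-0.02  0.04 -0.03] j [ 0.54  0.38 -0.5   0.   -0.69  0.24]
F tool [0.10278142 0.34758932 3.18752798]
```

View pics/w17c.png

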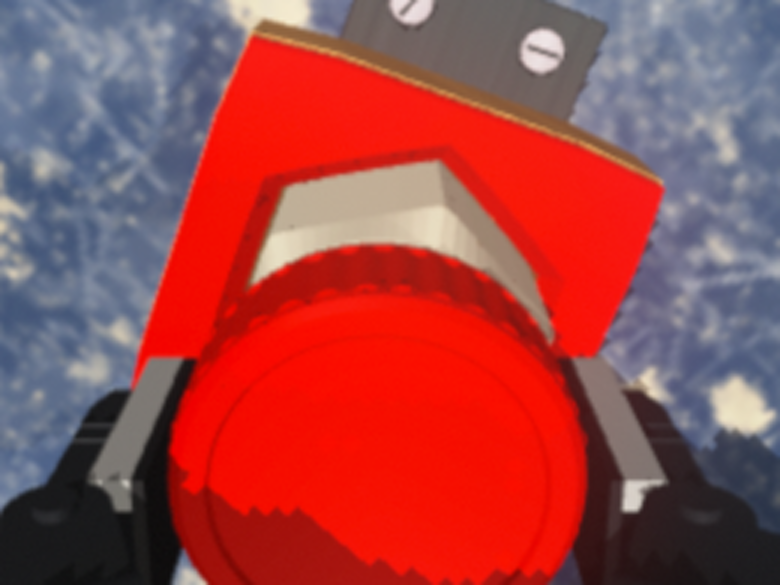

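Entering cleanly with no force. I'll push on to the floor.

drive_tool:
  plan:
    - [[0,0,0.004],0]
    - [[0,0,0.004],0]
    - [[0,0,0.003],0]
    - [[0,0,0.002],0]
    - [[0,0,0.002],0]
    - [[0,0,0],0]

```text
clock: 20.3
position: [493.4, 108.9, 74.3]
ee_rot: [0.923, -0.386, 0.0, 0.001]
contact_force: [-7.9, -2.0, 19.8]
gripper_width: 54.2
```

```bash
python3 - <<'E'
from h import *
s,R=st(); print('F tool',R.inv().apply(s['contact_force']))
E
```

```text
clk 20.3 pos [493.4 108.9  74.3] yaw -45.36 tilt 0.08 w 54.2 F [-7.9 -2.  19.8] T [-0.59  2.3  -0.08] j [ 0.54  0.4  -0.51  0.   -0.66  0.24]
F tool [ -4.1389253    7.08008342 -19.79006851]
```

drive_tool:
  plan:
    - [[-0.0008,0.0012,0.001],0]
    - [[0,0,0],0]

```text
clock: 20.55
position: [493.3, 109.0, 74.2]
ee_rot: [0.923, -0.385, 0.002, -0.0]
contact_force: [-5.3, -2.6, 24.3]
gripper_width: 54.5
```

```bash
python3 - <<'E'
from h import *
s,R=st(); print('F tool',R.inv().apply(s['contact_force']))
shot('wrist','w18'); shot('scene','s18'); crop('w18',130,120,390,315,3,'w18c'); crop('scene0',160,130,260,200,7,'c4'); crop('s18',160,110,280,200,6,'s18c')
E
```

```text
clk 20.55 pos [493.3 109.   74.2] yaw -45.31 tilt 0.18 w 54.5 F [-5.3 -2.6 24.3] T [-0.96  1.9  -0.08] j [ 0.54  0.4  -0.51  0.   -0.65  0.24]
F tool [ -1.8201373    5.55364658 -24.33769652]
```

View pics/w18c.png

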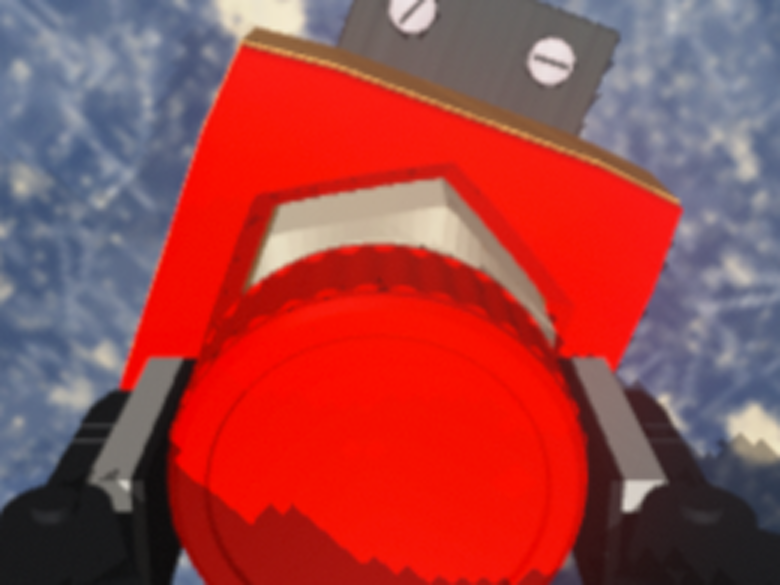

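View pics/s18c.png

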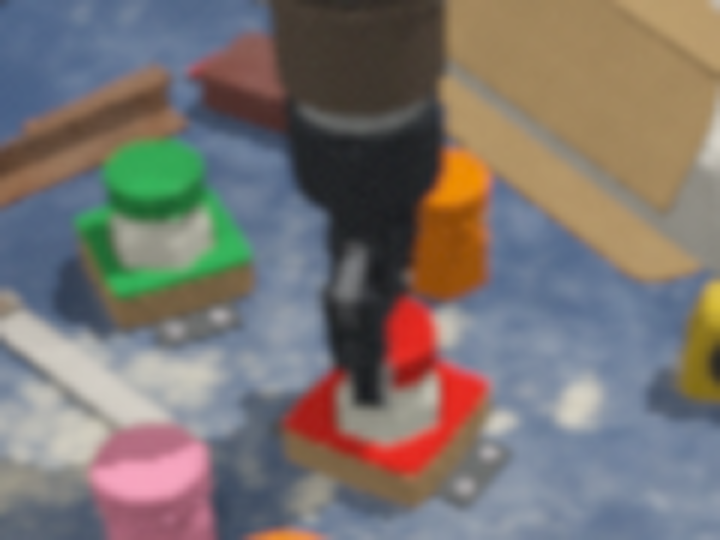

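drive_tool:
  plan:
    - [[0,0.001,0],0]
    - [[0,0,-0.0002],-7]
    - [[0,0,-0.0002],-7]
    - [[0,0,-0.0002],-7]
    - [[0,0,-0.0002],-7]
    - [[0,0,-0.0002],-7]
    - [[0,0,-0.0002],-7]
    - [[0,0,0],0]

```text
clock: 21.65
position: [492.1, 107.7, 74.3]
ee_rot: [1.0, -0.029, 0.001, 0.001]
contact_force: [-5.2, -3.7, 15.7]
gripper_width: 54.6
```

```bash
python3 - <<'E'
from h import *
s,R=st(); print('F tool',R.inv().apply(s['contact_force']))
shot('wrist','w19'); crop('w19',130,120,390,315,3,'w19c')
E
```

```text
clk 21.65 pos [492.1 107.7  74.3] yaw -3.29 tilt 0.12 w 54.6 F [-5.2 -3.7 15.7] T [-1.43  1.13  0.  ] j [ 0.54  0.4  -0.52  0.   -0.66  0.97]
F tool [ -4.99982555   4.01497063 -15.68646531]
```

View pics/w19c.png

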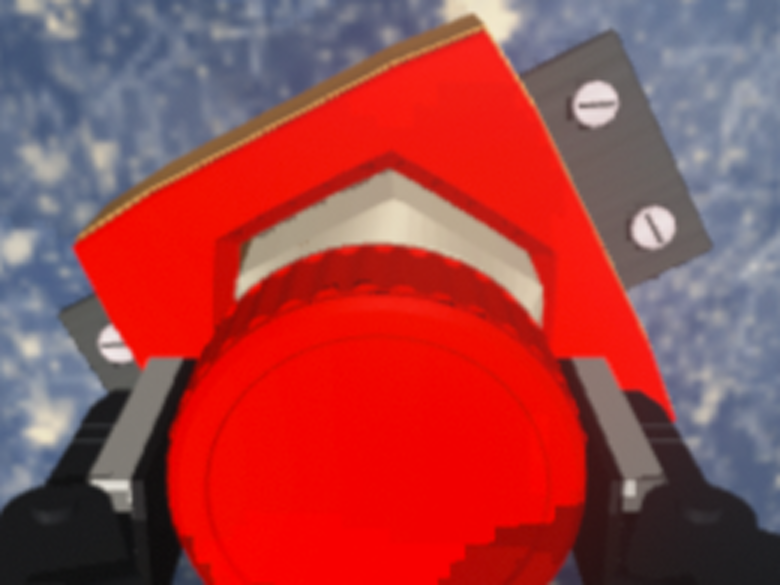

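```bash
python3 - <<'E'
from h import *
a=[cv2.resize(cv2.imread(f'pics/{t}.png')[195:270,185:330],None,fx=5,fy=5,interpolation=cv2.INTER_CUBIC) for t in ('w18','w19')]
cv2.imwrite('pics/ribs.png',np.vstack([x[:290] for x in a]))
E
```

```text
(no output)
```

View pics/ribs.png

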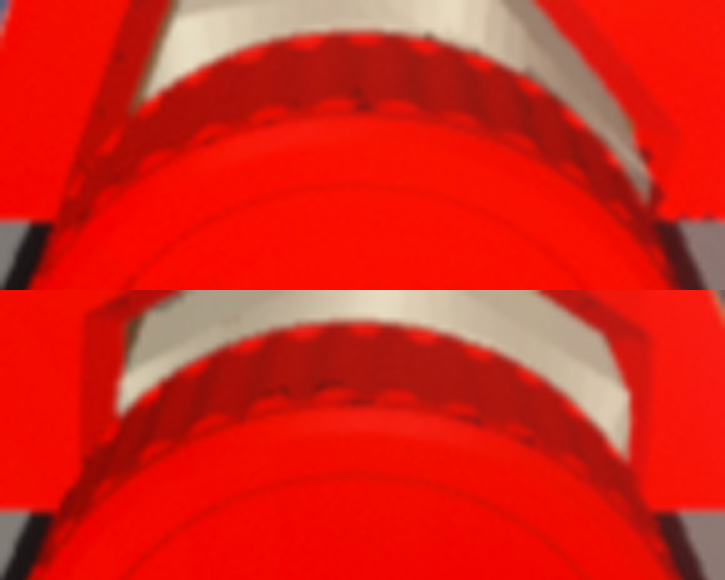

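drive_tool:
  plan:
    - [[0,0,-0.0002],-7]
    - [[0,0,-0.0002],-7]
    - [[0,0,-0.0002],-7]

```text
clock: 22.08
position: [492.0, 107.2, 74.3]
ee_rot: [0.988, 0.155, 0.0, 0.001]
contact_force: [-2.2, -6.9, 11.2]
gripper_width: 54.3
```

```bash
python3 - <<'E'
from h import *
s,R=st(); print('F tool',R.inv().apply(s['contact_force']))
E
```

```text
clk 22.07 pos [492.  107.2  74.3] yaw 17.83 tilt 0.12 w 54.3 F [-2.2 -6.9 11.2] T [-2.05  0.44 -0.17] j [ 0.54  0.4  -0.52  0.   -0.66  1.34]
F tool [ -4.19329071   5.8988818  -11.19517374]
```

drive_tool:
  plan:
    - [[0,0,-0.0002],-7]
    - [[0,0,-0.0002],-7]
    - [[0,0,0],0]
    - [[0,0,0],0]

```text
clock: 22.58
position: [492.1, 107.3, 74.4]
ee_rot: [0.962, 0.272, 0.0, 0.001]
contact_force: [0.3, -6.4, 10.3]
gripper_width: 54.7
```

```bash
python3 - <<'E'
from h import *
s,R=st(); print('F tool',R.inv().apply(s['contact_force']))
shot('wrist','w20'); crop('w20',130,120,390,315,3,'w20c')
E
```

```text
clk 22.57 pos [492.1 107.3  74.4] yaw 31.62 tilt 0.12 w 54.7 F [ 0.3 -6.4 10.3] T [-1.87  0.24 -0.12] j [ 0.54  0.4  -0.52  0.   -0.66  1.58]
F tool [ -3.12824555   5.59934928 -10.31321647]
```

View pics/w20c.png

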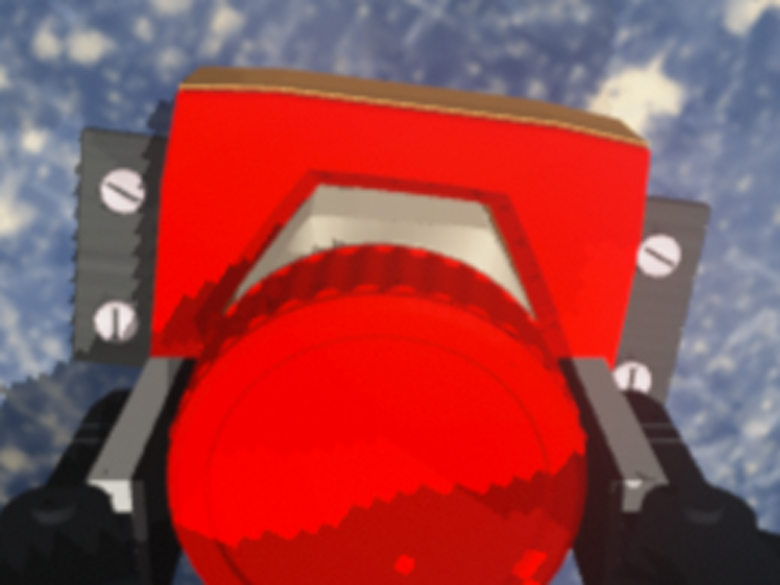

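drive_tool:
  plan:
    - [[0,0,-0.0002],-7]
    - [[0,0,-0.002],0]
    - [[0,0,-0.002],0]
    - [[0,0,-0.002],0]
    - [[0,0,0],0]

```text
clock: 23.25
position: [491.6, 108.5, 78.8]
ee_rot: [0.944, 0.33, 0.0, 0.0]
contact_force: [1.0, -0.7, -0.2]
gripper_width: 54.6
```

```bash
python3 - <<'E'
from h import *
s,R=st(); print('F tool',R.inv().apply(s['contact_force']))
shot('wrist','w21'); crop('w21',130,120,390,315,3,'w21c')
E
```

```text
clk 23.25 pos [491.6 108.5  78.8] yaw 38.58 tilt 0.02 w 54.6 F [ 1.  -0.7 -0.2] T [-0.3  -0.12 -0.01] j [ 0.54  0.39 -0.51  0.   -0.67  1.7 ]
F tool [0.37779081 1.1826859  0.20584199]
```

View pics/w21c.png

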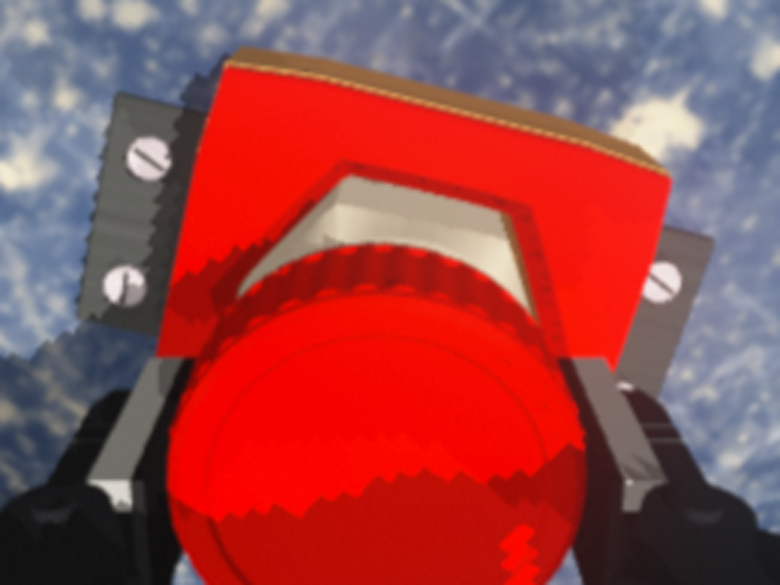

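drive_tool:
  plan:
    - [[0,0,-0.003],0]
    - [[0,0,-0.003],0]
    - [[0,0,0],0]

```text
clock: 23.68
position: [491.6, 108.4, 85.1]
ee_rot: [0.944, 0.33, 0.0, 0.0]
contact_force: [0.9, -1.7, -0.5]
gripper_width: 54.5
```

```bash
python3 - <<'E'
from h import *
s,R=st(); print('F tool',R.inv().apply(s['contact_force']))
shot('wrist','w22'); crop('w22',130,120,390,315,3,'w22c');shot('scene','s22'); crop('s22',160,110,280,200,6,'s22c')
E
```

```text
clk 23.68 pos [491.6 108.4  85.1] yaw 38.58 tilt 0.03 w 54.5 F [ 0.9 -1.7 -0.5] T [-0.38 -0.1  -0.01] j [ 0.54  0.38 -0.5   0.   -0.68  1.7 ]
F tool [-0.38990967  1.86492915  0.45869173]
```

View pics/w22c.png

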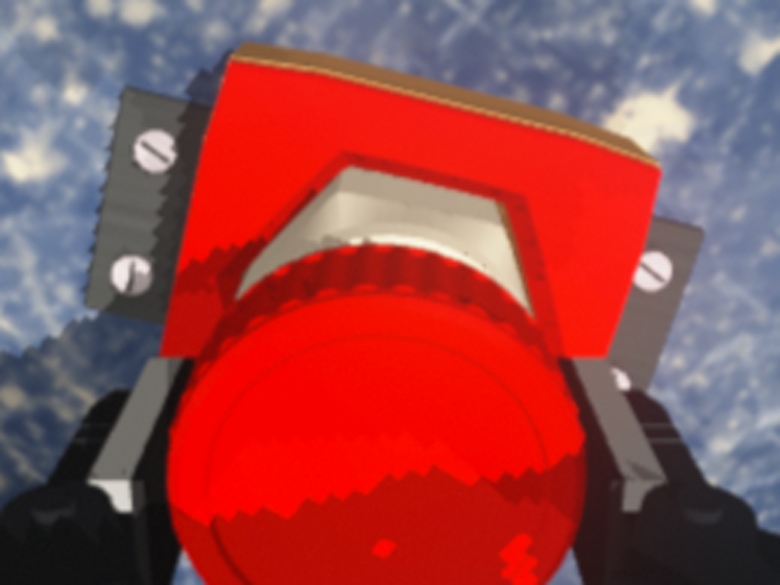

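View pics/s22c.png

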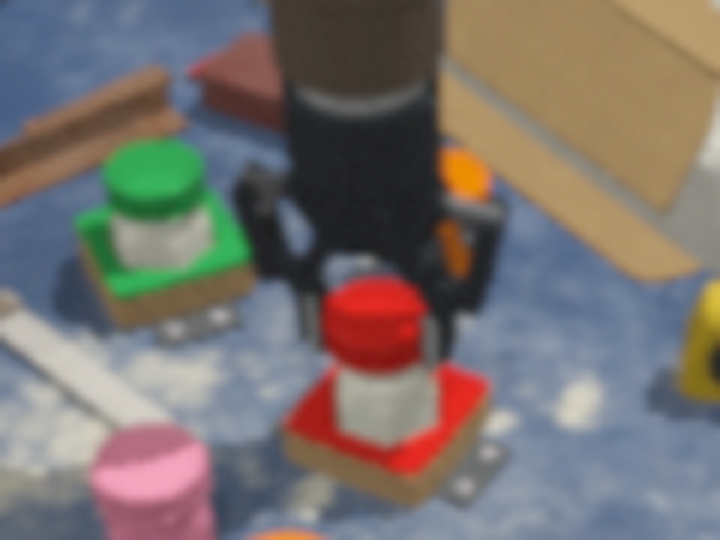

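drive_tool:
  plan:
    - [[0,0.0004,-0.003],0]
    - [[0,0,-0.003],0]
    - [[0,0,-0.003],0]
    - [[0,0,0],0]
    - [[0,0,0],0]

```text
clock: 24.4
position: [491.6, 108.1, 93.7]
ee_rot: [0.944, 0.33, 0.0, -0.0]
contact_force: [0.4, 1.0, -0.5]
gripper_width: 54.2
```

```bash
python3 - <<'E'
from h import *
s,R=st(); print('F tool',R.inv().apply(s['contact_force']))
shot('wrist','w23'); crop('w23',130,120,390,315,3,'w23c');shot('scene','s23'); crop('s23',160,110,280,200,6,'s23c')
E
```

```text
clk 24.4 pos [491.6 108.1  93.7] yaw 38.57 tilt 0.0 w 54.2 F [ 0.4  1.  -0.5] T [ 0.06  0.   -0.  ] j [ 0.54  0.37 -0.5  -0.   -0.71  1.7 ]
F tool [ 0.91365015 -0.55062302  0.45874809]
```

View pics/w23c.png

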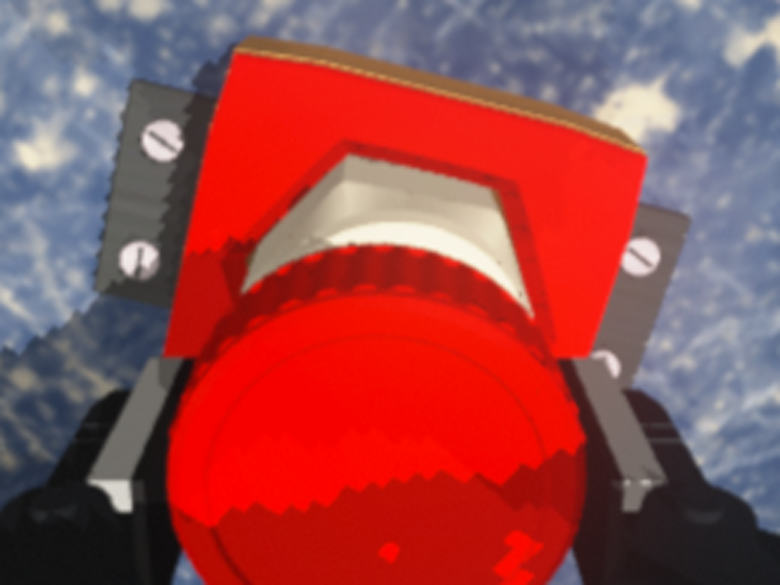

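View pics/s23c.png

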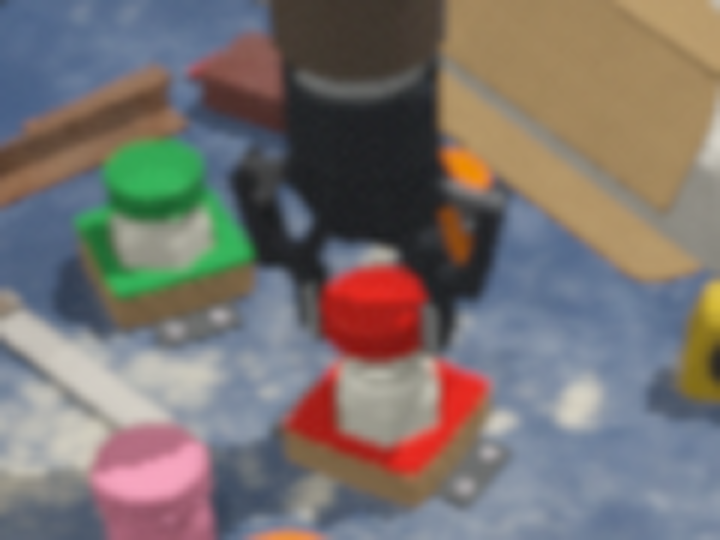

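```bash
python3 - <<'E'
from h import *
def neck(x,y,z):
    b=np.linspace(0,2*np.pi,40); return [np.c_[x+24.5*np.cos(b),y+24.5*np.sin(b),np.full(40,z)]]
C=potcurves(471.5,303.3,-11.7,8)+potcurves(492.5,107.5,-30,8)[:2]+potcurves(492.5,107.5,0,27.4)[2:]+sockcurves(471.5,303.3,-11.7)[:1]+sockcurves(492.8,107.6,24)[:1]
over('s23',C,(165,125,255,200),8,'o23',False)
E
```

```text
(no output)
```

View pics/o23.png

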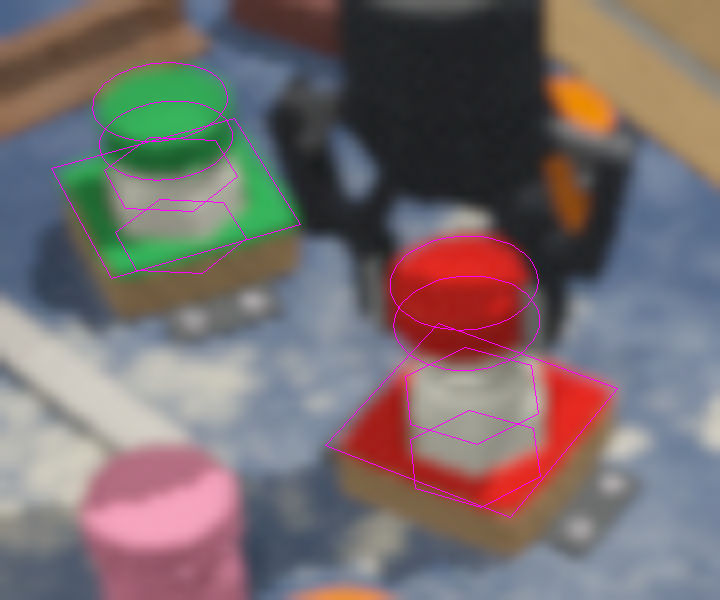

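```bash
python3 - <<'E'
from h import *
C=potcurves(491.8,107.8,-32,8)[:2]+sockcurves(492.8,107.6,24)
b=np.linspace(0,2*np.pi,60)
C+= [np.c_[491.8+24.5*np.cos(b),107.8+24.5*np.sin(b),np.full(60,51)]]
over('w23',C,(190,120,320,220),6,'o23w',False)
crop('w23',190,120,320,220,6,'p23w')
E
```

```text
(no output)
```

View pics/o23w.png

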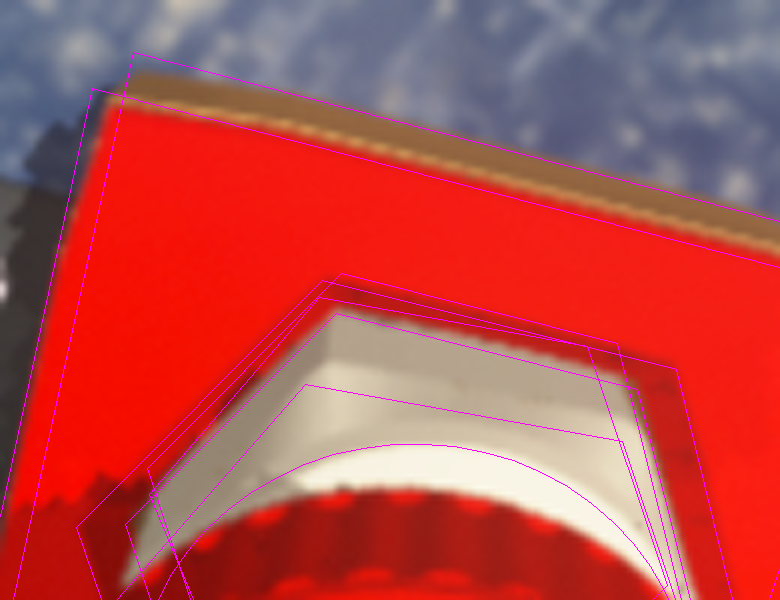

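View pics/p23w.png

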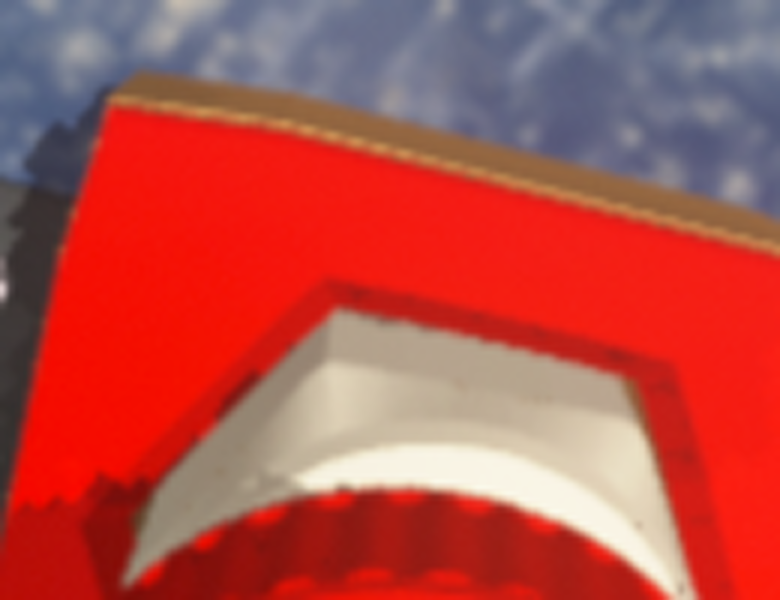

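```bash
python3 - <<'E'
from h import *
st(); print(arm.job_done()); st()
E
```

```text
clk 24.5 pos [491.6 108.   93.6] yaw 38.57 tilt 0.01 w 54.6 F [ 0.7 -1.  -0.4] T [-0.03  0.02 -0.01] j [ 0.54  0.37 -0.5  -0.   -0.71  1.7 ]
the job is handed in; nothing more can be done
None
the job is handed in; nothing more can be done
```

I put the green and red pots in their own sockets and pushed each one down until it stopped on the pocket floor. I then unscrewed the red cap through 84° and lifted it straight up. The job was handed in at 24.5 s with the gripper still holding the cap.

**Last checks:**
- **Seating:** the tool stopped at z 74.0 mm for green and 74.2 mm for red. That matches the expected 8 mm above the height at which each pot was grasped. The final scene picture shows both pots upright in their sockets.
- **Cap free:** with the cap lifted, the load on the gripper was 0.4 N, compared with about 2.7 N when it carried the whole red pot. The red pot stayed in its socket.
- **Cap position:** level (tilt 0.01°) and raised about 19 mm, so its lower edge should be at least 5 mm above the rim.
- **Forces and bystanders:** the largest force I read was 29.5 N. I saw no contact with anything else on the bench, but I did not measure the bystanders again at the end.

**Checks that disagreed or fell short:**
- **First try at the green socket:** the pot caught on the lead-in edge (about 16 N) and needed 2–3 mm of sideways correction before it dropped in.
- **No rise while unscrewing:** I expected the cap to climb about 2.8 mm, but the tool height did not change. The cap came off freely anyway, so it may have slipped a little in the pads.
- **Final overlay of the red pot:** its drawn outline was up to 4 pixels off. The mismatch is in the direction of the pot sitting lower or off to the side, not raised.

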